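# Put the bottle back and bolt the rack gate

## Robot

A 6-joint arm with a two-finger parallel gripper is mounted at the origin on the work surface. World frame = base frame: x ahead of the robot, y to its left, z up, the work surface at z = 0. Lengths are in m, angles in degrees, forces in N, time in s.
With the tool pointing down it reaches from about 0.35 to 0.725 m from the base axis. Payload 4.3 kg.
Tool frame: the origin (TCP) lies at the very end of the fingers, on their centre line; the grasp point (between the pads) lies 19 mm behind it (r.hold_point_z is the distance from the TCP to the grasp point, in m); z points along the fingers, y is the line along which they close (so a half turn about z gives the same grasp; the last joint's range is limited). The gripper opens to 85 mm and grips with 20 to 120 N. Pads are 22 mm wide; open, the fingers measure 114 mm over their backs; the gripper's body (76 mm by 85 mm) begins 54 mm behind the grasp point. The pads swing forward as they close: fully open they stand 13 mm farther back than shut.
Start: joints at [-73.929, 21.618, 4.641, 73.018, 0, 83.68], TCP at [0.219, -0.532, 0.192] pointing down, gripper open.
Joint ranges: [-156.06, 156.06], [-48.1, 94.91], [-58.44, 69.94], [-101.28, 121.22], [-78.64, 73.56], [-180, 180]. Speed limits (degrees/s): [147.25, 147.25, 180, 180, 180, 180].

## Interface

Orientations are given as [roll, pitch, yaw] about the fixed x, y, z axes, in that order (R = Rz(yaw) Ry(pitch) Rx(roll)).
In Python, from cell import telemetry, cams, job, r gives the robot as it stands.
- The arm moves only by the shell command python3 -m inch 'ROWS' [FORCE]. ROWS is JSON, one flat list of numbers, 7 for each row, row after row: the shift along the tool's x, y, z in mm, then the turn, a rotation vector about the tool's x, y, z in degrees, then the closure, from 0 (fully open) to 1 (shut). In form: [dx, dy, dz, wx, wy, wz, claw, dx, dy, dz, wx, wy, wz, claw, ...]. A call has 1 to 10 rows; each row shifts and turns the commanded pose from where the row before left it, along the tool's axes as they then stand; what a row does not reach is not made up. A row lasts 1/8 s, in which the tool goes at most 62.5 mm and 10.7 degrees, less where a joint would pass 70% of its speed; a pose out of reach is approached as far as the arm can. A call is refused whole if a number of a shift passes 62.5 or a number of a turn 10.7, either way. A call with a gripper value outside its range is refused whole. The fingers move at their own pace and stop on an object; FORCE is the grip in N (left out, the last holds). Time passes only in rows, so rows that do not move let the fingers close. It gives the time, the measured TCP pose, the force, the opening and the grip force at its end, in the units of the state.
- telemetry.sense(): the state, without advancing time (a new reading comes with each control period).
- cams.snapshot(name): name is "scene" or "top" or "wrist"; returns (picture, depth): 400x640x3 uint8, blue, green, red; 400x640 float32, m along the optical axis (not along the pixel's ray), 0 where there is no reading.
- cams.camera_info(name): a dict with "fx", "fy", "cx", "cy" (pixels), "distortion" ([k1, k2, p1, p2, k3] as OpenCV has them; the pictures are not rectified), "xyz" and "rotation" of the camera in the world; the wrist camera has in their place "hand_eye" (4x4, takes a point from camera to tool coordinates, whose origin is the TCP and whose axes are the flange's). Camera axes: x right, y up, looking along -z (the intrinsics and any distortion apply to the point x, -y, -z); pixel columns grow to the right and rows downward; lengths in m; the calibration is good to about 2 mm. A picture is of the moment at which its call begins: read the wrist's pose just before it. camera_info takes no time and is no camera call.
- job.finish_job(): hands the job in; it is judged then, once.
The state is a dict: "t": time; "joint_positions": joint angles; "dq": joint speeds; "joint_efforts": joint torques, N m; "ee_pos": TCP position; "orientation": TCP orientation; "force": force on the tool from outside, world axes, zero at the start; "moment": the same for the moment, N m; "gripper_width": finger opening in m; "grasp_force": force on a finger pad.
Only numpy, scipy, OpenCV 4.12 (cv2) and the standard library are available. Lean on these libraries where they do the work, as an engineer would, in place of code of your own. Each camera call takes 0.05 s, during which the arm holds its last target. There are 200 camera calls.

## Task

Put the amber bottle that stands on the bench top (the same size as the two in the rack's front row, not the bigger one) back on the rack's lower shelf, standing upright in the gap between those two. Swing the gate fully shut in front of them and slide its bolt fully home into the keeper, leaving the other bottles, jars and tools as they stand.

Things in the scene. Friction and masses are not known exactly. Their poses are not given: they have to be found in the camera images.
- bottle: The bottle to put back: amber, 152 mm tall, body 62 mm across up to 91 mm high, shoulder narrowing to a 25 mm neck at 112 mm, white cap 31 mm across from 126 to 152 mm high; about 0.32 kg. Loose on the bench; it, a bigger amber bottle and a squat white jar stand in any of three places. Origin: centre of its underside; z up its axis.
- rack: Bench-top two-shelf rack of blue slotted angle, fixed to the bench: 380 mm wide, 220 deep, uprights 440 tall and 40 wide, so the bay between them is 300 mm wide. Origin: middle of its front edge, on the bench. x points into the rack, away from the robot; y to its left; z up.
- shelf_front (a point): Middle of the lower shelf's front edge, on its top face (rack z = 30 mm; no lip). Axes as the rack's. The upper shelf roofs the whole bay: underside at z = 352 mm, front edge at x = 4 mm, so nothing enters from straight above. A fixed row of small bottles (43 mm across, 85 tall) stands at the back, centres at x = 170 mm.
- row_left: Bottle of the same kind (62 x 152 mm) in the front row of the lower shelf, left of the gap, centre 45 mm behind the rack's front edge. Axes parallel to the rack's. Origin: centre of its underside; z up its axis.
- row_right: Bottle of the same kind in the front row, right of the gap, 160 mm centre to centre from the left one (98 mm clear between them). Axes parallel to the rack's. Origin: centre of its underside; z up its axis.
- gate (a joint): Gate angle a, rad: 0 = fully shut against its stop across the bay's front; positive = free end swung out towards the robot (starts 0.7 to 1.1; stop at 1.5). From the hinge the gate runs along (-sin a, -cos a) in the rack's x, y. Light friction (0.1 N m): it stays where it is left; only the bolt locks it.
- gate_hinge (a point): On the gate's upright hinge axis, at z = 102.5 mm; rack x = -6 mm, y = 172 mm (left upright). Axes turn with the gate: -y runs along it to the free end, -x is its outer face's normal. The outer face is 2 mm in front of the axis and bare from 12 to 110 mm from the hinge; beyond that the bolt stands 19 mm proud of the upper bar, its knob 42 mm.
- gate_end (a point): Top corner of the gate's free end, z = 120 mm, 312 mm from the hinge axis. Axes as the hinge point's. The gate is two galvanised flat bars 4 mm thick, at z = 45 to 70 mm and z = 85 to 120 mm, joined by three straps behind.
- bolt (a joint): Travel of the steel barrel bolt along the gate, m: 0 = drawn back, 0.045 = fully home at its stop; grows towards the free end (the gate's -y). Starts at 0 to 0.008. Friction 2.5 N plus slight drag; stays where left. With the gate shut it enters the keeper; ajar, it strikes or misses the keeper; with the bolt out the gate cannot shut.
- bolt_knob (a point): Centre of the bolt's ball knob, 18 mm across, at z = 125 mm; moves with the bolt (235 mm from the hinge line when drawn back). Its 8 mm stem leans out from the gate and up at 45 degrees; ball centre 32 mm from the rod's axis. The knob runs between rod guides 17 mm across and stays 10 mm clear of them. Axes as the hinge point's.
- bolt_tip (a point): Rounded tip of the bolt's rod, on its axis, 12 mm in front of the hinge axis, z = 102.5 mm; 312 mm from the hinge line when drawn back. Rod 10 mm thick, 197 mm long. Axes as the hinge point's.
- keeper_eye (a point): Middle of the keeper's eye on the front of the right upright: square steel loop, opening 15 x 15 mm, 20 mm long along the rack's y, its centre at rack x = -18 mm, y = -168 mm, z = 102.5 mm. Axes as the rack's.
- big_bottle: Bystander on the bench: bigger amber bottle, 76 mm across, 195 mm tall, white cap 34 mm across. Origin: centre of its underside; z up its axis.
- jar: Bystander on the bench: squat white plastic jar, 72 mm across, 92 mm tall. Origin: centre of its underside; z up its axis.
- glass_pot: Bystander on the bench, left of the rack: small glass pot, 56 mm across, 67 mm tall. Origin: centre of its underside; z up its axis.
- spatula: Bystander on the bench, front right: spatula lying flat. Origin on the bench; x along it.
Mind the look-alikes: they are no part of the job. Leave any blue look-alike of the bottle alone.

How it is judged:
By the outcome, as a careful person would: the job done as asked, in the order asked, and still so for the second after the job is handed in, with the robot touching nothing.
It also fails if it takes over 67 s, if anything falls off the work surface, if the arm or the gripper's body presses on something with over 40 N, if the wrist force passes 120 N, or if a joint passes its speed limit or range.

## Working session

There is one attempt and no reset: what is moved stays moved. The work goes in short steps, Python scripts to look and compute and a shell command to move; the robot and the scene stay as the last step left them, time stands still between calls to the robot, and variables do not carry over. Pictures are saved under pics/ and viewed, at most 12 in all, crops included, and the job is handed in when it is done.

```bash
ls; mkdir -p pics
cat > h.py <<'E'
import numpy as np, cv2
from scipy.spatial.transform import Rotation as R
from cell import telemetry, cams, job, r
def campose(n,info,s=None):
    if n=='wrist':
        T=np.eye(4); T[:3,:3]=R.from_euler('xyz',s['orientation'],degrees=True).as_matrix(); T[:3,3]=s['ee_pos']
        return T@np.array(info['hand_eye'])
    T=np.eye(4); ro=np.array(info['rotation'],float)
    T[:3,:3]=ro if ro.shape==(3,3) else R.from_euler('xyz',ro,degrees=True).as_matrix()
    T[:3,3]=info['xyz']; return T
def cloud(n,tag):
    i=cams.camera_info(n); s=telemetry.sense(); p,d=cams.snapshot(n)
    cv2.imwrite(f'pics/{tag}.png',p)
    K=np.array([[i['fx'],0,i['cx']],[0,i['fy'],i['cy']],[0,0,1.]])
    v,u=np.mgrid[:400,:640]
    q=cv2.undistortPoints(np.stack([u,v],-1).reshape(-1,1,2).astype(np.float64),K,np.array(i['distortion'],float)).reshape(400,640,2)
    P=np.stack([q[...,0]*d,-q[...,1]*d,-d,np.ones_like(d)],-1)@campose(n,i,s).T
    P=P[...,:3].copy(); P[d==0]=np.nan
    np.savez(f'{tag}.npz',p=p,P=P,d=d,T=campose(n,i,s),K=K)
    return p,P
E
python3 - <<'E'
from h import *
print(telemetry.sense()); print(cams.camera_info('scene')); print(cams.camera_info('top')); print(cams.camera_info('wrist'))
for n in('scene','top'): cloud(n,n+'0')
E
```

```text
pics
{'t': 0.0, 'joint_positions': array([-7.39294499e+01,  2.16621890e+01,  4.56121293e+00,  7.30165323e+01,
        1.46381630e-03,  8.36801288e+01]), 'dq': array([-0.00694004,  0.00848768,  0.00369462,  0.07677805, -0.04155433,
        0.04471299]), 'joint_efforts': array([-9.01315925e-04, -4.63602626e+01,  2.69874698e+01,  2.10620917e-02,
        1.27769334e-05,  4.84538745e-06]), 'ee_pos': array([ 0.21883455, -0.53093523,  0.1914464 ]), 'orientation': array([-1.79883367e+02, -1.43901239e-02,  2.23904051e+01]), 'force': array([-0.8898549 , -0.09225626,  0.22790538]), 'moment': array([0.01890443, 0.0398369 , 0.00052065]), 'grasp_force': 0.0, 'gripper_width': 0.08529552543581786}
{'fx': 381.771065360092, 'fy': 381.771065360092, 'cx': 321.6546808654245, 'cy': 197.92927713419832, 'distortion': array([-0.08917047,  0.        ,  0.        ,  0.        ,  0.        ]), 'xyz': array([0.32639926, 0.56790894, 1.03116783]), 'rotation': array([  32.51504319,    0.33898206, -165.72943805])}
{'fx': 406.5860594439934, 'fy': 406.5860594439934, 'cx': 318.27262500980595, 'cy': 198.11050499114376, 'distortion': array([-0.08331886,  0.        ,  0.        ,  0.        ,  0.        ]), 'xyz': array([ 0.36485664, -0.01280788,  1.11867338]), 'rotation': array([ 7.06847098e+00,  9.92778844e-03, -8.89441340e+01])}
{'fx': 320.8603069542158, 'fy': 320.8603069542158, 'cx': 316.1949207809172, 'cy': 202.42099068549206, 'distortion': array([-0.04061994,  0.        ,  0.        ,  0.        ,  0.        ]), 'hand_eye': array([[ 7.32156689e-05,  9.55236918e-01,  2.95841892e-01,
         7.56093039e-02],
       [ 9.99999836e-01, -2.37901550e-04,  5.20672328e-04,
         2.18703740e-04],
       [ 5.67746674e-04,  2.95841805e-01, -9.55236779e-01,
        -1.80615934e-01],
       [ 0.00000000e+00,  0.00000000e+00,  0.00000000e+00,
         1.00000000e+00]])}
```

View pics/scene0.png

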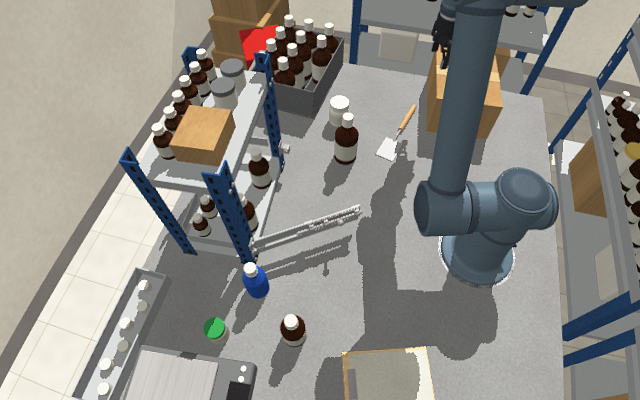

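View pics/top0.png

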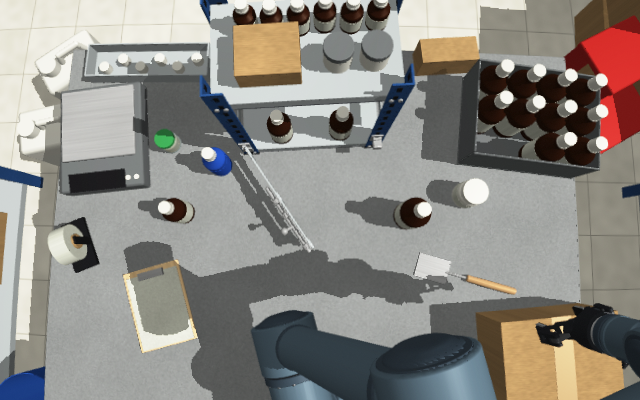

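The candidates are amber at top (177,210) / scene (292,330), and amber at top (413,212) / scene (346,138). The second looks bigger. The blue one at top (216,160) is a look-alike. I'll measure heights and confirm with a crop.

Run:
```python
from h import *
a=np.load('top0.npz');b=np.load('scene0.npz')
def cap(f,u,v,w=14,lab=''):
    P=f['P'][v-w:v+w,u-w:u+w].reshape(-1,3); P=P[np.isfinite(P[:,0])]
    z=np.percentile(P[:,2],99); Q=P[P[:,2]>z-.008]
    print(lab,'ztop %.3f'%z,'n',len(Q),'mid',((Q.min(0)+Q.max(0))/2).round(4)[:2],'mean',Q.mean(0).round(4),'ext',np.ptp(Q,0).round(3)[:2])
for l,u,v in(('A',165,206),('B',423,206),('jar',474,192),('blue',208,155),('rowL',277,118),('rowR',345,115),('pot',163,139)): cap(a,u,v,lab='top '+l)
for l,u,v in(('A',292,322),('B',347,119),('jar',339,103),('blue',250,269),('rowL',244,200),('rowR',258,152)): cap(b,u,v,12,lab='scene '+l)
# gate points: z between .08 and .13 in region
for n,f in(('top',a),('scene',b)):
    P=f['P'].reshape(-1,3); m=(P[:,2]>.112)&(P[:,2]<.123)&(P[:,0]>.33)&(P[:,0]<.72)&(abs(P[:,1])<.2)
    Q=P[m]; print(n,len(Q)); 
    Q=Q[np.argsort(Q[:,0])]; print(Q[::max(1,len(Q)//25)].round(3).tolist())
i=cv2.imread('pics/top0.png')
c=[cv2.resize(i[165:245,u-50:u+50],(400,320),interpolation=cv2.INTER_CUBIC) for u in(177,413)]
cv2.imwrite('pics/crop1.png',np.hstack(c))
```

```text
top A ztop 0.154 n 113 mid [0.4573 0.364 ] mean [0.4563 0.3629 0.151 ] ext [0.027 0.029]
top B ztop 0.198 n 173 mid [ 0.4587 -0.2531] mean [ 0.458  -0.2526  0.1951] ext [0.033 0.034]
top jar ztop 0.096 n 515 mid [ 0.5182 -0.4142] mean [ 0.5178 -0.4145  0.0925] ext [0.068 0.066]
top blue ztop 0.153 n 119 mid [0.5914 0.2648] mean [0.5913 0.2641 0.1507] ext [0.03  0.028]
top rowL ztop 0.368 n 45 mid [0.6396 0.0736] mean [0.6394 0.0785 0.3644] ext [0.005 0.052]
top rowR ztop 0.364 n 54 mid [ 0.6492 -0.0584] mean [ 0.6491 -0.0545  0.3601] ext [0.005 0.053]
top pot ztop 0.070 n 292 mid [0.6514 0.41  ] mean [0.6507 0.4101 0.0663] ext [0.051 0.056]
scene A ztop 0.154 n 134 mid [0.4578 0.3654] mean [0.4576 0.3648 0.151 ] ext [0.028 0.029]
scene B ztop 0.195 n 82 mid [ 0.459  -0.2507] mean [ 0.4584 -0.2499  0.1928] ext [0.033 0.033]
scene jar ztop 0.194 n 14 mid [ 0.464 -0.261] mean [ 0.4632 -0.2618  0.1939] ext [0.021 0.012]
scene blue ztop 0.153 n 125 mid [0.5915 0.2659] mean [0.5909 0.266  0.1504] ext [0.03 0.03]
scene rowL ztop 0.352 n 20 mid [0.6274 0.1764] mean [0.6273 0.1773 0.3505] ext
[... 616 characters left out ...]
14], [0.664, -0.08, 0.12], [0.672, -0.09, 0.119], [0.686, -0.036, 0.122], [0.702, 0.199, 0.118]]
scene 595
[[0.367, 0.007, 0.114], [0.377, 0.013, 0.12], [0.39, 0.021, 0.117], [0.405, 0.03, 0.115], [0.417, 0.063, 0.115], [0.433, 0.053, 0.114], [0.447, 0.057, 0.12], [0.458, 0.068, 0.118], [0.474, 0.083, 0.115], [0.485, 0.085, 0.119], [0.496, 0.095, 0.12], [0.515, 0.108, 0.118], [0.537, 0.12, 0.117], [0.557, 0.138, 0.119], [0.574, 0.146, 0.119], [0.594, 0.162, 0.117], [0.61, 0.174, 0.121], [0.626, 0.199, 0.121], [0.63, 0.174, 0.116], [0.645, -0.159, 0.118], [0.652, -0.169, 0.114], [0.657, 0.075, 0.118], [0.664, -0.05, 0.112], [0.675, -0.17, 0.116], [0.689, 0.199, 0.118], [0.704, -0.167, 0.117]]
```

View pics/crop1.png

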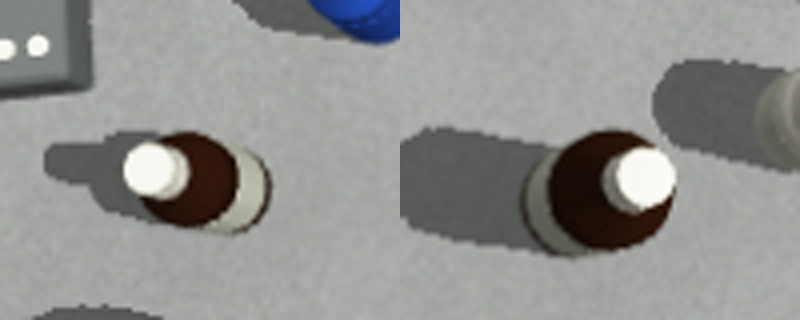

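The crop shows two amber bottles. The left one (top pixel 177,210) has its cap top at 0.153 m, so it is the 152 mm target at about (0.4575, 0.3645). The right one measures 195 mm, so it is the big bottle. Next I'll fit the rack pose.

Run:
```python
from h import *
for n in('top0','scene0'):
    f=np.load(n+'.npz');P=f['P'].reshape(-1,3);C=f['p'].reshape(-1,3).astype(int)
    ok=np.isfinite(P[:,0]);P=P[ok];C=C[ok]
    # caps of row bottles
    white=C.min(1)>120
    m=white&(P[:,2]>.15)&(P[:,2]<.192)&(P[:,0]>.64)&(P[:,0]<.75)&(abs(P[:,1])<.14)
    for s,l in((1,'L'),(-1,'R')):
        Q=P[m&(s*(P[:,1]-.01)>0)]; 
        if len(Q): print(n,'cap',l,len(Q),Q.min(0).round(4),Q.max(0).round(4),np.median(Q,0).round(4))
    # upper shelf front edge z~.352-.37
    # upright fronts: blue
    blue=(C[:,0]>C[:,2]+40)
    for s in(1,-1):
        Q=P[blue&(P[:,2]>.2)&(P[:,2]<.43)&(s*(P[:,1]-.01)>.12)&(s*(P[:,1]-.01)<.23)&(P[:,0]<.70)&(P[:,0]>.58)]
        print(n,'upright',s,len(Q), np.percentile(Q,[1,10,50,90,99],axis=0)[:,:2].round(3).tolist() if len(Q) else '')
        T=P[blue&(P[:,2]>.42)&(P[:,2]<.46)&(s*(P[:,1]-.01)>.1)&(s*(P[:,1]-.01)<.25)&(P[:,0]<.80)&(P[:,0]>.58)]
        if len(T): print('   tops',len(T),T.min(0).round(3),T.max(0).round(3))
    # shelf edge: z ~.022-.036
    Q=P[(P[:,2]>.024)&(P[:,2]<.036)&(abs(P[:,1])<.15)&(P[:,0]>.6)&(P[:,0]<.8)]
    for y in np.arange(-.12,.15,.04):
        q=Q[abs(Q[:,1]-y)<.01]
        if len(q)>3: print('  shelf y%.2f x %.4f'%(y,np.percentile(q[:,0],3)),len(q))
    # gate upper bar top edge
    Q=P[(P[:,2]>.110)&(P[:,2]<.124)&(P[:,0]>.35)&(P[:,0]<.61)&(abs(P[:,1]-.09)<.1)]
    for it in range(8):
        c=Q.mean(0)[:2]; d=np.linalg.svd(Q[:,:2]-c,full_matrices=False)[2][0]; e=(Q[:,:2]-c)@np.array([-d[1],d[0]]); Q=Q[abs(e)<max(.004,.02/(it+1))]
    t=(Q[:,:2]-c)@d
    print(n,'gate line',c.round(4),d.round(4),np.degrees(np.arctan2(d[1],d[0])).round(2),'ends',(c+d*t.min()).round(4),(c+d*t.max()).round(4),len(Q))
    # knob z>.126
    K=P[(P[:,2]>.125)&(P[:,2]<.138)&(P[:,0]>.36)&(P[:,0]<.6)&(abs(P[:,1]-.09)<.12)]
    print('knob',len(K),K.mean(0).round(4),K.min(0).round(3),K.max(0).round(3))
```

```text
top0 cap L 141 [0.6634 0.0813 0.1571] [0.6928 0.1092 0.186 ] [0.6764 0.0937 0.1813]
top0 cap R 116 [ 0.6772 -0.0802  0.1781] [ 0.7045 -0.0515  0.1859] [ 0.6906 -0.0646  0.1819]
top0 upright 1 518 [[0.625, 0.161], [0.626, 0.163], [0.628, 0.186], [0.649, 0.2], [0.665, 0.201]]
   tops 205 [0.625 0.161 0.42 ] [0.666 0.204 0.443]
top0 upright -1 391 [[0.65, -0.176], [0.651, -0.173], [0.653, -0.163], [0.655, -0.141], [0.681, -0.138]]
   tops 177 [ 0.65  -0.177  0.42 ] [ 0.693 -0.137  0.442]
  shelf y-0.12 x 0.6551 297
  shelf y-0.08 x 0.6506 65
  shelf y-0.04 x 0.6483 183
  shelf y0.00 x 0.6465 297
  shelf y0.04 x 0.6433 302
  shelf y0.08 x 0.6378 121
  shelf y0.12 x 0.6361 100
top0 gate line [0.4707 0.077 ] [-0.8211 -0.5708] -145.19 ends [0.6093 0.1733] [0.3646 0.0032] 285
knob 40 [0.4047 0.0714 0.1312] [0.398 0.064 0.125] [0.413 0.079 0.137]
scene0 cap L 47 [0.6648 0.0808 0.1574] [0.6827 0.1039 0.184 ] [0.6716 0.0929 0.1807]
scene0 cap R 92 [ 0.6757 -0.0774  0.1582] [ 0.7063 -0.0453  0.1837] [ 0.6925 -0.06    0.1792]
scene0 upright 1 1089 [[0.625, 0.163], [0.626, 0.177], [0.634, 0.201], [0.66, 0.203], [0.665, 0.205]]
   tops 200 [0.625 0.163 0.42 ] [0.666 0.206 0.441]
scene0 upright -1 456 [[0.65, -0.176], [0.651, -0.173], [0.655, -0.169], [0.688, -0.138], [0.692, -0.136]]
   tops 116 [ 0.65  -0.178  0.42 ] [ 0.69  -0.136  0.44 ]
  shelf y-0.12 x 0.6562 79
  shelf y-0.08 x 0.6524 78
  shelf y-0.04 x 0.6511 169
  shelf y0.00 x 0.6482 149
  shelf y0.04 x 0.6445 66
  shelf y0.08 x 0.6404 42
  shelf y0.12 x 0.6398 148
scene0 gate line [0.4856 0.0878] [0.822  0.5694] 34.71 ends [0.3662 0.0051] [0.611  0.1747] 357
knob 35 [0.4065 0.0745 0.1301] [0.398 0.067 0.125] [0.415 0.082 0.136]
```

```bash
cat >> h.py <<'E'
def Rt(phi,tilt):  # tool z heads along azimuth phi, tilt deg below horizontal, tool x up-ish/forward, tool y horizontal
    c,s=np.cos(np.radians(phi)),np.sin(np.radians(phi)); t=np.radians(tilt)
    z=np.array([c*np.cos(t),s*np.cos(t),-np.sin(t)]); x=np.array([c*np.sin(t),s*np.sin(t),np.cos(t)])
    return np.stack([x,np.cross(z,x),z],1)
def delta(pos,Rg=None,hold=False):
    s=telemetry.sense(); M=R.from_euler('xyz',s['orientation'],degrees=True).as_matrix()
    Rg=M if Rg is None else Rg; pos=np.array(pos,float)
    if hold: pos=pos+Rg[:,2]*r.hold_point_z
    w=R.from_matrix(M.T@Rg).as_rotvec(degrees=True)
    d=(pos-s['ee_pos'])*1000
    print('shift before turn',(M.T@d).round(1),'after turn',(Rg.T@d).round(1),'turn',w.round(1),'t',round(s['t'],2),'ee',s['ee_pos'].round(4),'F',s['force'].round(1),'w',round(s['gripper_width'],4),'q',s['joint_positions'].round(1))
E
python3 -m inch '[0,0,-50,0,0,0,0.4, 0,0,-50,0,0,0,0.4, 0,0,-50,0,0,0,0.4, 0,0,-20,0,0,0,0.4]' 40
python3 -m inch '[33,-33,0,0,0,0,0.4, 33,-33,0,0,0,0,0.4, 33,-33,0,0,0,0,0.4, 33,-33,0,0,0,0,0.4, 33,-33,0,0,0,0,0.4, 33,-33,0,0,0,0,0.4, 33,-33,0,0,0,0,0.4, 33,-33,0,0,0,0,0.4, 33,-33,0,0,0,0,0.4, 33,-33,0,0,0,0,0.4]'
python3 -m inch '[10.7,-45.6,0,0,0,0,0.4, 10.7,-45.6,0,0,0,0,0.4, 10.7,-45.6,0,0,0,0,0.4, 10.7,-45.6,0,0,0,0,0.4, 10.7,-45.6,0,0,0,0,0.4, 10.7,-45.6,0,0,0,0,0.4, 10.7,-45.6,0,0,0,0,0.4, 10.7,-45.6,0,0,0,0,0.4]'
python3 - <<'E'
from h import *
G=Rt(38.5,30); p=np.array([.4575,.3645,.141])-G[:,2]*.11
print(p); delta(p,G,True)
E
```

```text
t: 0.6
ee_pos: [0.2192, -0.5323, 0.3654]
orientation: [179.8, 0.0, 22.4]
force: [0.3, -0.2, -1.1]
gripper_width: 0.0514
grasp_force: 0.0
t: 1.85
ee_pos: [0.3986, -0.0993, 0.3621]
orientation: [-180.0, 0.0, 22.4]
force: [1.0, -0.2, 0.3]
gripper_width: 0.051
grasp_force: 0.0
t: 2.85
ee_pos: [0.3504, 0.2419, 0.3624]
orientation: [-178.4, 0.1, 24.8]
force: [-0.1, 0.4, 0.9]
gripper_width: 0.0513
grasp_force: 0.0
[0.38294656 0.30519752 0.196     ]
shift before turn [ 72.1 -42.8 176.9] after turn [-111.6  -29.3  158.1] turn [  5.7  59.6 -13.2] t 2.85 ee [0.3504 0.2419 0.3624] F [-0.1  0.4  0.9] w 0.0513 q [ 24.8   4.7   8.   93.3   1.6 179.9]
```

```bash
python3 -m inch '[0,0,0,3,0,-8,0.4, 0,0,0,0,0,-7,0.4, 0,0,0,0,0,0,0.4]'
python3 -m inch '[0,0,0,0,10,0,0.4, 0,0,0,0,10,0,0.4, 0,0,0,0,10,0,0.4, 0,0,0,0,10,0,0.4, 0,0,0,0,10,0,0.4, 0,0,0,0,10,0,0.4, 0,0,0,0,0,0,0.4]'
python3 - <<'E'
from h import *
G=Rt(40,30); p=np.array([.4575,.3645,.141])-G[:,2]*.11
delta(p,G,True)
E
```

```text
t: 3.22
ee_pos: [0.3517, 0.2396, 0.3624]
orientation: [-175.6, -0.9, 39.4]
force: [-0.3, -0.7, 1.2]
gripper_width: 0.051
grasp_force: 0.0
t: 4.1
ee_pos: [0.3517, 0.2367, 0.3503]
orientation: [-169.1, -59.6, 29.6]
force: [-0.5, -0.1, 0.6]
gripper_width: 0.051
grasp_force: 0.0
shift before turn [-102.1  -15.5  155.3] after turn [-99.7 -29.9 154.7] turn [-2.  -0.1 -5.2] t 4.1 ee [0.3517 0.2367 0.3503] F [-0.5 -0.1  0.6] w 0.051 q [-14.4 -48.  -54.2  39.9  46.5 149.3]
```

```bash
python3 -m inch '[0,-2,39,0,0,0,0.4, 0,-2,39,0,0,0,0.4, 0,-2,39,0,0,0,0.4, 0,-2,39,0,0,0,0.4, 0,0,0,0,0,0,0.4]'
python3 - <<'E'
from h import *
G=Rt(40,30); p=np.array([.4575,.3645,.141])-G[:,2]*.11
delta(p,G,True)
E
```

```text
t: 4.72
ee_pos: [0.4577, 0.3398, 0.3127]
orientation: [-171.1, -59.2, 32.7]
force: [0.4, 0.1, -0.2]
gripper_width: 0.0514
grasp_force: 0.0
shift before turn [-141.7   -9.4   10.1] after turn [-140.9  -19.1    8.1] turn [-2.6  0.5 -3.8] t 4.72 ee [0.4577 0.3398 0.3127] F [ 0.4  0.1 -0.2] w 0.0514 q [ 16.  -25.4 -57.8   1.   23.  170.8]
```

Run:
```python
from h import *
print([a for a in dir(r) if a[0]!='_'])
from scipy.optimize import least_squares
D=[([-73.929,21.662,4.561,73.0165,0,83.68],[.21883,-.53094,.19145],[-179.883,-.014,22.39]),
([24.8,4.7,8.0,93.3,1.6,179.9],[.3504,.2419,.3624],[-178.4,.1,24.8]),
([-14.4,-48,-54.2,39.9,46.5,149.3],[.3517,.2367,.3503],[-169.1,-59.6,29.6]),
([16,-25.4,-57.8,1.0,23,170.8],[.4577,.3398,.3127],[-171.1,-59.2,32.7])]
def fk(q,p):
    h,a2,a3,o2,o3,d4,L,bx,o1,o6,o5=p
    q=np.radians(np.array(q)); q1=q[0]+o1
    A=q[1]+o2; B=q[1]-q[2]+o3; C=q[1]-q[2]+q[3]     # elevation-from-vertical / pitch down
    pr=bx+a2*np.sin(A)+a3*np.cos(B)+d4*np.cos(C); pz=h+a2*np.cos(A)-a3*np.sin(B)-d4*np.sin(C)
    Rz=R.from_euler('z',q1).as_matrix(); Ry=R.from_euler('y',C).as_matrix()
    M=Rz@Ry@R.from_euler('z',q[4]+o5).as_matrix()   # local x = tool direction
    pos=Rz@np.array([pr,0,pz])+M@np.array([L,0,0])
    Mt=M@R.from_euler('x',q[5]+o6).as_matrix()@np.array([[0,0,1],[0,1,0],[-1,0,0]])
    return pos,Mt
def res(p):
    e=[]
    for q,x,o in D:
        P,M=fk(q,p); e+=list((P-np.array(x))*100)
        e+=list(10*R.from_matrix(M.T@R.from_euler('xyz',o,degrees=True).as_matrix()).as_rotvec())
    return np.array(e)
best=None
rng=np.random.default_rng(0)
for k in range(60):
    x0=np.array([.15,.3,.3,0,0,.08,.2,0,.11,rng.uniform(-3,3),0])+rng.normal(0,.1,11)
    s=least_squares(res,x0)
    if best is None or s.cost<best.cost: best=s
print(best.cost,best.x.round(3)); print(best.fun.round(2).reshape(4,6))
```

```text
['MotionError', 'hold_point_z']
2.648955377815496 [ 0.32   0.505  0.408 -0.057 -0.113  0.148  0.384  0.011  0.079  0.06
  0.044]
[[-0.19  0.23  0.04  0.02 -0.44  0.19]
 [ 0.81 -0.87  0.05 -0.44  0.03  0.21]
 [-0.27 -0.32 -0.04 -1.08 -0.12 -0.2 ]
 [-0.07  0.81 -0.05 -1.1   0.04 -0.2 ]]
```

```bash
cat > kin.py <<'E'
from h import *
from scipy.optimize import least_squares
D=[([-73.929,21.662,4.561,73.0165,0,83.68],[.21883,-.53094,.19145],[-179.883,-.014,22.39]),
([24.8,4.7,8.0,93.3,1.6,179.9],[.3504,.2419,.3624],[-178.4,.1,24.8]),
([-14.4,-48,-54.2,39.9,46.5,149.3],[.3517,.2367,.3503],[-169.1,-59.6,29.6]),
([16,-25.4,-57.8,1.0,23,170.8],[.4577,.3398,.3127],[-171.1,-59.2,32.7])]
LO=np.array([-156.06,-48.1,-58.44,-101.28,-78.64,-180]);HI=np.array([156.06,94.91,69.94,121.22,73.56,180])
def fk(q,p):
    h,a2,a3,o2,o3,d4,L,bx,o1,o6,o5,by,s6,k=p
    q=np.radians(np.array(q)); q1=q[0]+o1
    A=q[1]+o2; B=q[1]-q[2]+o3; C=q[1]-q[2]+q[3]+k
    pr=bx+a2*np.sin(A)+a3*np.cos(B)+d4*np.cos(C); pz=h+a2*np.cos(A)-a3*np.sin(B)-d4*np.sin(C)
    Rz=R.from_euler('z',q1).as_matrix(); Ry=R.from_euler('y',C).as_matrix()
    M=Rz@Ry@R.from_euler('z',SG*q[4]+o5).as_matrix()
    pos=Rz@np.array([pr,by,pz])+M@np.array([L,0,0])
    Mt=M@R.from_euler('x',S6*q[5]+o6).as_matrix()@np.array([[0,0,1],[0,1,0],[-1,0,0]])
    return pos,Mt
def res(p):
    e=[]
    for q,x,o in D:
        P,M=fk(q,p); e+=list((P-np.array(x))*100)
        e+=list(10*R.from_matrix(M.T@R.from_euler('xyz',o,degrees=True).as_matrix()).as_rotvec())
    return np.r_[e,(p[11]*3),p[13]*3,p[10]*3]
SG=S6=1
def fit():
    global SG,S6
    best=None; rng=np.random.default_rng(0)
    for sg in(1,-1):
     for s6 in(1,-1):
      SG,S6=sg,s6
      for k in range(25):
        x0=np.array([.3,.45,.4,0,0,.1,.35,0,.1,rng.uniform(-3,3),0,0,0,0])+rng.normal(0,.05,14)
        s=least_squares(res,x0)
        if best is None or s.cost<best[0].cost: best=(s,sg,s6)
    SG,S6=best[1:]; return best[0]
if __name__=='__main__':
    s=fit(); print(s.cost,SG,S6,s.x.round(3)); print(s.fun[:-3].round(2).reshape(-1,6))
E
python3 kin.py; python3 -c "
from h import *; s=telemetry.sense(); print(s['joint_positions'].round(2).tolist(),s['ee_pos'].round(4),s['orientation'].round(2),s['dq'].round(1))"
```

```text
0.01863732954125192 1 1 [ 0.261  0.498  0.389 -0.002 -0.186  0.138  0.351  0.002  0.004  0.004
 -0.001  0.062 -0.031 -0.001]
[[ 0.    0.    0.    0.    0.01  0.  ]
 [ 0.   -0.    0.    0.01 -0.02  0.02]
 [ 0.    0.01 -0.   -0.03 -0.01 -0.  ]
 [ 0.01 -0.02 -0.   -0.01  0.01 -0.02]]
[16.05, -25.37, -57.77, 0.95, 23.03, 170.85] [0.4577 0.3398 0.3127] [-171.08  -59.2    32.65] [-2.5 -3.8 -1.5  3.6  1.6 -1. ]
```

```bash
cat >> kin.py <<'E'
    np.save('kin.npy',np.r_[s.x,SG,S6])
E
cat > ik.py <<'E'
import kin; from kin import *
if __name__!='__main__' or 1:
    _p=np.load('kin.npy'); kin.SG,kin.S6=_p[14],_p[15]; PP=_p[:14]
def ik(pos,G,hold=True,q0=None,tries=4):
    pos=np.array(pos,float)+(G[:,2]*r.hold_point_z if hold else 0); best=None
    rng=np.random.default_rng(1)
    for k in range(tries):
        x0=np.array([np.degrees(np.arctan2(pos[1],pos[0])),0,-20,40,0,0]) if q0 is None else np.array(q0,float)
        if k: x0=np.clip(x0+rng.normal(0,30,6),LO+1,HI-1)
        x0=np.clip(x0,LO+.1,HI-.1)
        def f(q):
            P,M=fk(q,PP); return np.r_[(P-pos)*100,10*R.from_matrix(M.T@G).as_rotvec()]
        s=least_squares(f,x0,bounds=(LO,HI),x_scale=30)
        if best is None or s.cost<best.cost: best=s
    return best.x,best.cost
E
python3 kin.py >/dev/null
python3 - <<'E'
from ik import *
for nm,pos,phis in(('pick',[.4575,.3645,.141],(10,25,40,55,70)),('lift',[.4575,.3645,.30],(10,25,40,55,70)),('place',[.6845,.0148,.171],(-20,0,4,20)),('pre',[.58,.007,.20],(-20,0,4,20))):
  for flip in(0,180):
    for tilt in(20,30,40,50):
        o=[]
        for ph in phis:
            G=Rt(ph,tilt)@R.from_euler('z',flip,degrees=True).as_matrix()
            q,c=ik(pos,G); o.append((ph,'OK '+str(q.round(0).astype(int).tolist())) if c<1e-3 else (ph,round(c,2)))
        print(nm,flip,tilt,o)
E
```

```text
pick 0 20 [(10, np.float64(2.45)), (25, np.float64(7.24)), (40, np.float64(9.02)), (55, np.float64(4.48)), (70, np.float64(0.53))]
pick 0 30 [(10, np.float64(0.63)), (25, np.float64(2.73)), (40, np.float64(3.44)), (55, np.float64(1.57)), (70, np.float64(0.02))]
pick 0 40 [(10, 'OK [48, 4, -58, -15, -28, -154]'), (25, np.float64(0.31)), (40, np.float64(0.49)), (55, np.float64(0.08)), (70, 'OK [9, 6, -52, 2, 42, 131]')]
pick 0 50 [(10, 'OK [44, 3, -47, 5, -21, -153]'), (25, 'OK [37, -1, -53, -1, -8, -171]'), (40, 'OK [28, -2, -54, -1, 8, 171]'), (55, 'OK [20, 0, -50, 5, 22, 152]'), (70, 'OK [14, 5, -43, 16, 32, 132]')]
pick 180 20 [(10, np.float64(2.45)), (25, np.float64(7.24)), (40, np.float64(9.02)), (55, np.float64(4.48)), (70, np.float64(0.53))]
pick 180 30 [(10, np.float64(0.63)), (25, np.float64(2.73)), (40, np.float64(3.44)), (55, np.float64(1.57)), (70, np.float64(0.02))]
pick 180 40 [(10, 'OK [48, 4, -58, -15, -28, 26]'), (25, np.float64(0.31)), (40, np.float64(0.49)), (55, np.float64(0.08)), (70, 'OK [9, 6, -52, 2, 42, -49]')]
pick 180 50 [(10, 'OK [44, 3, -47, 5, -21, 27]'),
[... 3143 characters left out ...]
55, 1, 32, 149]')]
pre 0 50 [(-20, 'OK [3, -5, -45, 12, -14, -162]'), (0, 'OK [-9, -8, -48, 10, 6, 173]'), (4, 'OK [-11, -7, -48, 11, 10, 168]'), (20, 'OK [-19, -4, -44, 18, 24, 148]')]
pre 180 20 [(-20, np.float64(3.35)), (0, np.float64(6.25)), (4, np.float64(5.89)), (20, np.float64(2.32))]
pre 180 30 [(-20, np.float64(0.73)), (0, np.float64(1.79)), (4, np.float64(1.66)), (20, np.float64(0.4))]
pre 180 40 [(-20, 'OK [5, -6, -57, -7, -19, 17]'), (0, np.float64(0.03)), (4, np.float64(0.02)), (20, 'OK [-24, -6, -55, 1, 32, -31]')]
pre 180 50 [(-20, 'OK [3, -5, -45, 12, -14, 18]'), (0, 'OK [-9, -8, -48, 10, 6, -7]'), (4, 'OK [-11, -7, -48, 11, 10, -12]'), (20, 'OK [-19, -4, -44, 18, 24, -32]')]
```

```bash
cat >> h.py <<'E'
def Gf(phi,tilt): return Rt(phi,tilt)@np.diag([-1.,-1,1])
E
python3 -m inch '[0,0,0,-2,-8,-2,0.4, 0,0,0,-2,-8,-2,0.4, 0,0,0,0,0,-10.5,0.4, 0,0,0,0,0,-10.5,0.4, 0,0,0,0,0,-10.5,0.4, 0,0,0,0,0,-10.5,0.4, 0,0,0,0,0,-10.5,0.4, 0,0,0,0,0,-10.5,0.4, 0,0,0,0,0,-10.5,0.4]'
python3 -m inch '[0,0,0,0,0,-10.5,0.4, 0,0,0,0,0,-10.5,0.4, 0,0,0,0,0,-10.5,0.4, 0,0,0,0,0,-10.5,0.4, 0,0,0,0,0,-10.5,0.4, 0,0,0,0,0,-10.5,0.4, 0,0,0,0,0,-10.5,0.4, 0,0,0,0,0,-10.5,0.4, 0,0,0,0,0,-10.5,0.4, 0,0,0,0,0,0,0.4]'
python3 - <<'E'
from h import *
G=Gf(40,45); p=np.array([.4575,.3645,.141])-G[:,2]*.1
delta(p,G,True)
E
```

```text
t: 5.85
ee_pos: [0.4569, 0.3372, 0.3139]
orientation: [137.3, -10.0, 117.7]
force: [0.4, -0.2, -1.1]
gripper_width: 0.0515
grasp_force: 0.0
t: 7.1
ee_pos: [0.4568, 0.337, 0.313]
orientation: [170.1, 42.7, -156.1]
force: [0.3, 1.1, -0.3]
gripper_width: 0.0512
grasp_force: 0.0
shift before turn [109.6  -0.7  55.5] after turn [108.8  20.6  53.2] turn [ -1.3  -1.3 -11.8] t 7.1 ee [0.4568 0.337  0.313 ] F [ 0.3  1.1 -0.3] w 0.0512 q [ 23.8 -18.5 -38.7  27.1  10.   -0. ]
```

```bash
python3 -m inch '[0,0,0,-1.3,-1.3,-6,0.4, 0,0,0,0,0,-6,0.4, 36,7,10,0,0,0,0.4, 36,7,20,0,0,0,0.4, 36,7,23,0,0,0,0.4, 0,0,0,0,0,0,0.4,0,0,0,0,0,0,0.4]'
python3 - <<'E'
from h import *
G=Gf(40,45); p=np.array([.4575,.3645,.141])
delta(p,G,True)
p,P=cloud('wrist','w1')
E
```

```text
t: 7.98
ee_pos: [0.4134, 0.3269, 0.1971]
orientation: [-179.8, 44.7, -139.7]
force: [-0.2, -0.4, -0.7]
gripper_width: 0.0514
grasp_force: 0.0
shift before turn [-1.8  0.4 99.3] after turn [-1.3  0.5 99.4] turn [ 0.  -0.3  0.2] t 7.97 ee [0.4134 0.3269 0.1971] F [-0.2 -0.4 -0.7] w 0.0514 q [ 23.9 -19.5 -58.2   7.7  11.3 -11.8]
```

View pics/w1.png

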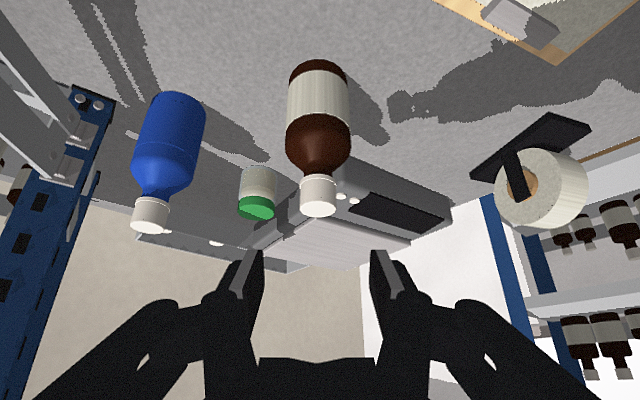

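Inverted wrist view: the cap at (318,195) lies on the centre line between the fingers (250 and 385). Advance and grip.

```bash
python3 -m inch '[-1,0,33,0,0,0,0.4, -1,0,33,0,0,0,0.4, 0,0,33,0,0,0,0.4, 0,0,0,0,0,0,0.4, 0,0,0,0,0,0,1, 0,0,0,0,0,0,1, 0,0,0,0,0,0,1, 0,0,0,0,0,0,1]' 45
python3 - <<'E'
from h import *
G=Gf(40,45); delta([.4575,.3645,.141],G,True); print(telemetry.sense()['grasp_force'])
E
```

```text
t: 9.02
ee_pos: [0.4694, 0.3733, 0.1303]
orientation: [-179.8, 44.4, -139.7]
force: [0.4, -0.7, 0.2]
gripper_width: -0.0005
grasp_force: 0.0
shift before turn [2.8 1.  0.7] after turn [2.8 0.9 0.7] turn [ 0.  -0.6  0.2] t 9.03 ee [0.4694 0.3733 0.1303] F [ 0.4 -0.7  0.2] w -0.0005 q [ 27.2  -2.4 -58.3  -9.5   9.   -9.5]
0.0
```

The gripper closed on nothing; I'll look.

Run:
```python
from h import *
p,P=cloud('wrist','w2'); a,_=cloud('top','t2'); b,_=cloud('scene','s2')
cv2.imwrite('pics/m2.png',np.vstack([np.hstack([cv2.resize(p,(400,250)),cv2.resize(a[130:280,60:300],(400,250))]),np.hstack([cv2.resize(b[230:390,180:420],(400,267)),np.zeros((267,400,3),np.uint8)])]))
```

View pics/m2.png

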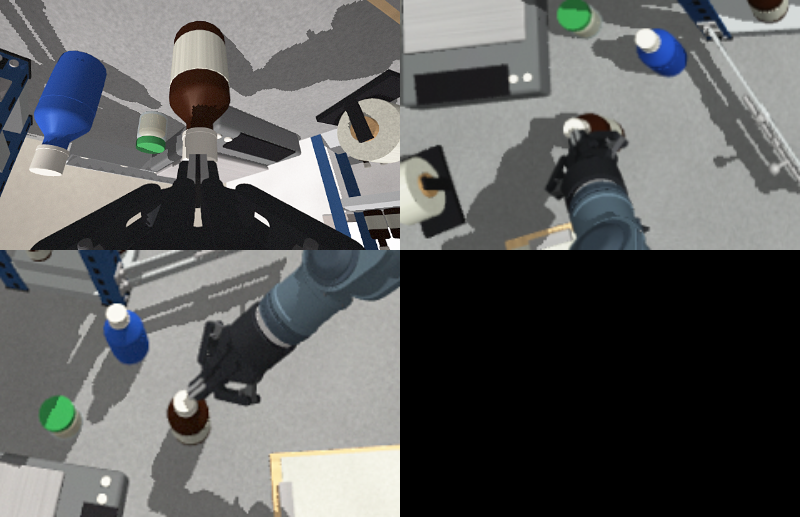

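Run:
```python
from h import *
print(r.hold_point_z)
for n in('w2','t2','s2'):
    f=np.load(n+'.npz');P=f['P'].reshape(-1,3);C=f['p'].reshape(-1,3).astype(int)
    near=np.hypot(P[:,0]-.47,P[:,1]-.37)<.07
    m=near&(C.min(1)>110)&(P[:,2]>.12)&(P[:,2]<.165)
    Q=P[m]; print(n,len(Q)); 
    if len(Q): print(Q.min(0).round(4),Q.max(0).round(4),((Q.min(0)+Q.max(0))/2).round(4))
    m=near&(P[:,2]>.01)&(P[:,2]<.09); Q=P[m]
    if len(Q)>20:
        s=least=None
        from scipy.optimize import least_squares
        s=least_squares(lambda c:np.hypot(Q[:,0]-c[0],Q[:,1]-c[1])-.031,[.46,.365],loss='soft_l1',f_scale=.003); print('  body',s.x.round(4),np.median(abs(s.fun)).round(4),len(Q))
```

```text
0.0187
w2 2479
[0.4268 0.339  0.1219] [0.4693 0.3787 0.1649] [0.448  0.3589 0.1434]
  body [0.4572 0.3651] 0.0003 8015
t2 91
[0.4462 0.3485 0.1236] [0.471  0.378  0.1556] [0.4586 0.3633 0.1396]
  body [0.4556 0.3637] 0.0005 71
s2 150
[0.4426 0.3512 0.1251] [0.4716 0.3799 0.1626] [0.4571 0.3656 0.1439]
  body [0.4582 0.3641] 0.0005 167
```

Run:
```python
from h import *
s=telemetry.sense(); M=R.from_euler('xyz',s['orientation'],degrees=True).as_matrix()
print(s['ee_pos'],s['orientation'],s['gripper_width'])
for n in('w2','t2','s2'):
    f=np.load(n+'.npz');P=f['P'].reshape(-1,3);C=f['p'].reshape(-1,3).astype(int)
    T=(P-s['ee_pos'])@M*1000
    m=(C.max(1)<75)&(C.max(1)-C.min(1)<25)&(abs(T[:,0])<25)&(abs(T[:,1])<25)&(T[:,2]>-90)&(T[:,2]<20)
    Q=T[m]; print(n,len(Q))
    for lo in range(-90,20,10):
        q=Q[(Q[:,2]>=lo)&(Q[:,2]<lo+10)]
        if len(q)>2: print('  z',lo,len(q),'x',q[:,0].min().round(1),q[:,0].max().round(1),'y',q[:,1].min().round(1),q[:,1].max().round(1))
    c=(C.min(1)>110)&(np.abs(T)<40).all(1); q=T[c]; print('  white',len(q),q.min(0).round(1) if len(q) else '',q.max(0).round(1) if len(q) else '')
```

```text
[0.46929511 0.37324533 0.12969266] [-179.81654235   44.30775437 -139.66772525] 0.00013273308419941974
w2 4148
  z -90 2305 x -12.2 14.4 y -25.0 25.0
  z -80 615 x -11.0 12.7 y -13.6 17.0
  z -70 478 x 6.4 11.9 y -13.7 13.3
  z -60 410 x 6.1 11.7 y -13.7 13.2
  z -50 164 x 6.4 11.7 y -13.6 12.9
  z -20 98 x 21.4 25.0 y -8.1 10.8
  z -10 66 x 19.3 25.0 y -10.8 13.7
  z 0 10 x 22.4 25.0 y 14.4 18.6
  white 2465 [ -5.8 -14.2 -36. ] [39.4 32.2 17. ]
t2 75
  z -90 37 x -13.6 1.4 y -24.1 24.7
  z -80 11 x -11.2 -5.4 y -14.7 9.7
  z -70 12 x -10.7 1.7 y -14.2 10.3
  z -60 14 x -11.1 2.9 y -14.2 11.8
  white 98 [-13.3 -14.  -33.7] [24.1 14.6 36.1]
s2 148
  z -90 70 x -15.2 8.9 y -24.9 24.4
  z -80 22 x -12.4 -0.1 y -12.3 12.5
  z -70 23 x -10.4 6.2 y -12.3 12.9
  z -60 20 x -12.1 7.2 y -13.0 12.2
  z -50 9 x -12.0 1.2 y -0.5 11.6
  z 0 3 x 17.0 22.1 y 11.3 14.2
  white 157 [-14.7 -26.4 -38.3] [29.5 17.  23.4]
```

Run:
```python
from h import *
He=np.array(cams.camera_info('wrist')['hand_eye'])
for n in('w1','w2'):
    f=np.load(n+'.npz'); T=((f['P'].reshape(-1,3)-f['T'][:3,3])@f['T'][:3,:3])@He[:3,:3].T+He[:3,3]; T=T.reshape(400,640,3)*1000
    print(n)
    for v in range(225,330,8):
        row=T[v]; m=(np.abs(row[:,0])<30)&(np.abs(row[:,1])<70)&(row[:,2]<5)&(row[:,2]>-150)
        u=np.where(m)[0]
        if len(u): print(v,len(u),[(int(k),row[k].round(0).astype(int).tolist(),f['p'][v,k].tolist()) for k in u[::max(1,len(u)//5)]])
```

```text
w1
257 38 [(244, [12, -32, -54], [78, 77, 78]), (251, [11, -29, -53], [81, 79, 82]), (258, [11, -26, -53], [14, 15, 17]), (371, [7, 26, -45], [6, 3, 0]), (379, [12, 27, -54], [84, 86, 86]), (386, [12, 30, -54], [79, 80, 81])]
265 69 [(229, [7, -39, -53], [18, 21, 21]), (242, [11, -32, -60], [86, 85, 87]), (255, [12, -26, -61], [20, 25, 23]), (374, [7, 26, -52], [21, 24, 23]), (387, [12, 29, -61], [82, 83, 84]), (400, [7, 38, -52], [17, 18, 21])]
273 79 [(224, [8, -39, -61], [75, 80, 86]), (239, [11, -31, -67], [81, 79, 80]), (254, [9, -26, -63], [4, 14, 15]), (375, [7, 25, -59], [10, 14, 4]), (390, [11, 29, -67], [85, 84, 84]), (405, [7, 38, -59], [17, 8, 13])]
281 89 [(219, [8, -39, -68], [126, 134, 141]), (236, [12, -31, -74], [78, 77, 78]), (255, [5, -26, -63], [28, 27, 26]), (376, [4, 25, -61], [18, 12, 13]), (393, [11, 29, -73], [78, 81, 80]), (410, [8, 38, -68], [20, 15, 17])]
289 98 [(215, [8, -39, -73], [127, 135, 143]), (234, [11, -30, -79], [93, 94, 93]), (253, [5, -26, -68], [20, 15, 22]), (377, [2, 25, -64], [31, 30, 32]), (396, [11, 29, -79], [90, 89, 92]), (415, [13, 35
[... 3434 characters left out ...]
[16, 12, 21]), (418, [13, 34, -90], [12, 15, 10])]
313 237 [(198, [13, -38, -95], [0, 0, 0]), (245, [12, -23, -94], [28, 26, 24]), (292, [13, -8, -95], [20, 22, 20]), (339, [14, 7, -96], [37, 33, 32]), (386, [12, 22, -94], [29, 29, 28]), (433, [13, 37, -95], [5, 4, 3])]
321 270 [(181, [13, -42, -99], [147, 158, 165]), (235, [12, -25, -98], [30, 28, 23]), (289, [17, -8, -105], [32, 32, 31]), (343, [17, 7, -104], [17, 19, 22]), (397, [12, 25, -97], [32, 31, 33])]
329 299 [(167, [12, -45, -102], [111, 114, 119]), (226, [11, -28, -100], [34, 27, 28]), (285, [18, -9, -108], [28, 31, 27]), (344, [18, 7, -108], [31, 30, 28]), (403, [11, 26, -100], [32, 30, 29]), (462, [13, 43, -103], [13, 13, 10])]
```

The scene and wrist depth agree: the fingertips really end 45 mm short of the reported TCP, and the pads span tool z = -47 to -80. So the grasp point is about 64 mm behind the TCP. The bottle hasn't moved. I'll back off, open, and advance with the corrected offset.

```bash
sed -i 's/r\.hold_point_z/HOLD/; s/^def campose/HOLD=.064\ndef campose/' h.py; sed -i 's/r\.hold_point_z/HOLD/' ik.py
python3 -m inch '[0,0,-30,0,0,0,1, 0,0,0,0,0,0,0.4, 0,0,0,0,0,0,0.4, 0,0,0,0,0,0,0.4, 0,0,0,0,0,0,0.4]'
python3 - <<'E'
from h import *
G=Gf(40,45); delta([.4573,.3648,.141],G,True)
from ik import *
for nm,pos,ph in(('pick',[.4573,.3648,.141],40),('up',[.4573,.3648,.31],40),('mid',[.52,.10,.31],15),('pre',[.57,.005,.31],4),('pre2',[.57,.005,.185],4),('place',[.6845,.0148,.171],4)):
    for t in (30,35,40,45):
        q,c=ik(pos,Gf(ph,t)); print(nm,t,round(c,4),q.round(0))
E
```

```text
t: 9.8
ee_pos: [0.4532, 0.3598, 0.1502]
orientation: [-179.8, 44.2, -139.7]
force: [-0.8, 0.7, 0.0]
gripper_width: 0.0513
grasp_force: 0.0
shift before turn [ 1.1  1.1 75. ] after turn [ 2.1  1.2 75. ] turn [ 0.1 -0.8  0.2] t 9.8 ee [0.4532 0.3598 0.1502] F [-0.8  0.7  0. ] w 0.0513 q [ 26.4  -7.4 -58.4  -4.4   9.5 -10.1]
pick 30 2.5782 [ 27.   6. -58. -20.  11.  -9.]
pick 35 1.1649 [ 28.   6. -58. -20.  10.  -9.]
pick 40 0.3075 [ 28.   6. -58. -19.   9.  -9.]
pick 45 0.001 [ 28.   6. -58. -18.   8.  -8.]
up 30 0.0 [ 27. -13. -58. -15.  11.  -7.]
up 35 0.0 [ 27. -12. -53.  -5.  10.  -7.]
up 40 0.0 [ 28. -11. -47.   5.   9.  -8.]
up 45 0.0 [ 28. -10. -41.  14.   8.  -8.]
mid 30 0.1462 [ -5. -20. -58.  -3.  17. -12.]
mid 35 0.0 [ -5. -20. -57.  -0.  16. -12.]
mid 40 0.0 [ -4. -19. -52.   9.  14. -12.]
mid 45 0.0 [ -3. -17. -46.  17.  12. -13.]
pre 30 0.0067 [-13. -15. -58. -12.  15.  -9.]
pre 35 0.0 [-13. -14. -54.  -3.  13. -10.]
pre 40 0.0 [-12. -13. -48.   6.  12. -10.]
pre 45 0.0 [-11. -11. -43.  15.  11. -11.]
pre2 30 1.8776 [-13.  -1. -58. -15.  15. -12.]
pre2 35 0.7221 [-13.  -1. -58. -14.  13. -11.]
pre2 40 0.1085 [-12.  -1. -58. -13.  12. -11.]
pre2 45 0.0 [-11.  -2. -56.  -9.  11. -11.]
place 30 0.0 [ -9.  17. -58. -45.  11.  -6.]
place 35 0.0 [ -8.  14. -54. -32.  10.  -7.]
place 40 0.0 [ -8.  13. -49. -21.   9.  -8.]
place 45 0.0 [ -7.  12. -44. -10.   8.  -8.]
```

```bash
python3 -m inch '[1,0,15,0,-1,0,0.4, 1,0,15,0,-1,0,0.4, 1,0,15,0,-0.5,0,0.4, 0,0,15,0,0,0,0.4, 0,0,14,0,0,0,0.4, 0,0,0,0,0,0,0.4]' 45
python3 - <<'E'
from h import *
delta([.4573,.3648,.141],None,True)
delta([.4573,.3648,.141],Gf(40,46),True)
E
```

```text
t: 10.55
ee_pos: [0.5001, 0.398, 0.1043]
orientation: [-180.0, 45.7, -139.7]
force: [-0.3, -0.0, 0.4]
gripper_width: 0.0512
grasp_force: 0.0
shift before turn [11.5  2.3 -0.4] after turn [11.5  2.3 -0.4] turn [0. 0. 0.] t 10.55 ee [0.5001 0.398  0.1043] F [-0.3 -0.   0.4] w 0.0512 q [ 28.    5.5 -57.6 -18.1   8.7  -8.7]
shift before turn [13.4  2.1 -0.4] after turn [13.4  2.  -0. ] turn [0.2 1.7 0.2] t 10.55 ee [0.5001 0.398  0.1043] F [-0.3 -0.   0.4] w 0.0512 q [ 28.    5.5 -57.6 -18.1   8.7  -8.7]
```

```bash
python3 -m inch '[5,1,0,0,1.7,0,0.4, 5,1,0,0,0.5,0,0.4, 4,0,0,0,0,0,0.4, 0,0,0,0,0,0,0.4]' 45
python3 - <<'E'
from h import *
delta([.4573,.3648,.141],None,True)
E
```

```text
t: 11.05
ee_pos: [0.4906, 0.3926, 0.0951]
orientation: [-179.9, 43.6, -139.7]
force: [-0.6, -0.2, -0.3]
gripper_width: 0.0514
grasp_force: 0.0
shift before turn [-0.2  0.3  0.9] after turn [-0.2  0.3  0.9] turn [0. 0. 0.] t 11.05 ee [0.4906 0.3926 0.0951] F [-0.6 -0.2 -0.3] w 0.0514 q [ 28.3   5.2 -57.1 -15.2   8.2  -8.8]
```

```bash
python3 -m inch '[0,0,1,0,0,0,1, 0,0,0,0,0,0,1, 0,0,0,0,0,0,1, 0,0,0,0,0,0,1, 0,0,0,0,0,0,1]' 50
```

```text
t: 11.68
ee_pos: [0.4919, 0.3936, 0.0951]
orientation: [-179.9, 43.6, -139.7]
force: [-1.8, -1.2, 1.6]
gripper_width: 0.0299
grasp_force: 49.2
```

```bash
python3 -m inch '[-10,0,-10.5,0,0,0,1, -28,0,-29.5,0,0,0,1, -28,0,-29.5,0,0,0,1, -28,0,-29.5,0,0,0,1, -24,0,-25,0,0,0,1, 0,0,0,0,0,0,1]'
python3 - <<'E'
from h import *
delta([.52,.10,.31],Gf(22,46),True)
print(telemetry.sense()['grasp_force'])
E
```

```text
t: 12.42
ee_pos: [0.4934, 0.3942, 0.2697]
orientation: [-179.8, 43.9, -139.6]
force: [-0.4, 0.6, -4.1]
gripper_width: 0.03
grasp_force: 50.2
shift before turn [  96.4 -255.7  -84. ] after turn [  33.5 -282.8  -24.4] turn [12.6 -0.1 13.2] t 12.43 ee [0.4934 0.3942 0.2697] F [-0.4  0.6 -4.1] w 0.03 q [ 28.3  -9.2 -39.2  16.6   8.1  -8.7]
50.15782177448273
```

```bash
python3 -m inch '[0,0,0,6.3,0,6.6,1, 0,0,0,6.3,0,6.6,1, 5.6,-47,-4,0,0,0,1, 5.6,-47,-4,0,0,0,1, 5.6,-47,-4,0,0,0,1, 5.6,-47,-4,0,0,0,1, 5.6,-47,-4,0,0,0,1, 5.6,-47,-4,0,0,0,1, 0,0,0,0,0,0,1]'
python3 - <<'E'
from h import *
delta([.565,.0057,.32],Gf(4,46),True)
E
```

```text
t: 13.55
ee_pos: [0.559, 0.1124, 0.2564]
orientation: [180.0, 43.3, -158.5]
force: [0.2, 0.4, -2.8]
gripper_width: 0.0301
grasp_force: 51.2
shift before turn [ -18.4 -114.9   -6.8] after turn [ -43.1 -106.9   17.3] turn [12.2 -0.7 12.7] t 13.55 ee [0.559  0.1124 0.2564] F [ 0.2  0.4 -2.8] w 0.0301 q [ -6.7 -14.9 -44.1  21.1  19.  -21.4]
```

```bash
python3 -m inch '[0,0,0,6.1,-0.4,6.4,1, 0,0,0,6.1,-0.3,6.3,1, -14,-36,6,0,0,0,1, -14,-36,6,0,0,0,1, -15,-35,5,0,0,0,1, 0,0,0,0,0,0,1]'
python3 - <<'E'
from h import *
delta([.565,.0056,.179],Gf(4,46),True)
a,_=cloud('top','t3')
E
```

```text
t: 14.3
ee_pos: [0.6105, 0.0121, 0.2764]
orientation: [180.0, 44.2, -175.7]
force: [0.3, -0.1, -3.8]
gripper_width: 0.0297
grasp_force: 51.5
shift before turn [101.   -3.3 101.9] after turn [100.6  -3.3 102.2] turn [0.2 0.2 0.2] t 14.3 ee [0.6105 0.0121 0.2764] F [ 0.3 -0.1 -3.8] w 0.0297 q [-10.9 -12.1 -40.5  18.4  10.5 -11. ]
```

```bash
python3 -m inch '[25,-1,25.5,0,0,0,1, 25,-1,25.5,0,0,0,1, 25,-1,25.5,0,0,0,1, 25,0,25,0,0,0,1, 0,0,0,0,0,0,1, 0,0,0,0,0,0,1]'
python3 - <<'E'
from h import *
delta([.565,.0056,.179],None,True)
delta([.6845,.0148,.179],None,True)
f=cloud('top','t4')[1]
d=np.load('t4.npz');P=d['P'].reshape(-1,3);C=d['p'].reshape(-1,3).astype(int)
cv2.imwrite('pics/t4c.png',cv2.resize(d['p'][80:280,200:440],(720,600)))
E
```

```text
t: 15.1
ee_pos: [0.6101, 0.0114, 0.1366]
orientation: [-180.0, 44.3, -175.5]
force: [0.7, -0.4, -2.9]
gripper_width: 0.03
grasp_force: 51.5
shift before turn [ 2.8 -2.2  2. ] after turn [ 2.8 -2.2  2. ] turn [0. 0. 0.] t 15.1 ee [0.6101 0.0114 0.1366] F [ 0.7 -0.4 -2.9] w 0.03 q [-11.2  -1.8 -56.3  -7.8  10.9 -11.4]
shift before turn [-82.9  -2.4  85.7] after turn [-82.9  -2.4  85.7] turn [0. 0. 0.] t 15.1 ee [0.6101 0.0114 0.1366] F [ 0.7 -0.4 -2.9] w 0.03 q [-11.2  -1.8 -56.3  -7.8  10.9 -11.4]
```

View pics/t4c.png

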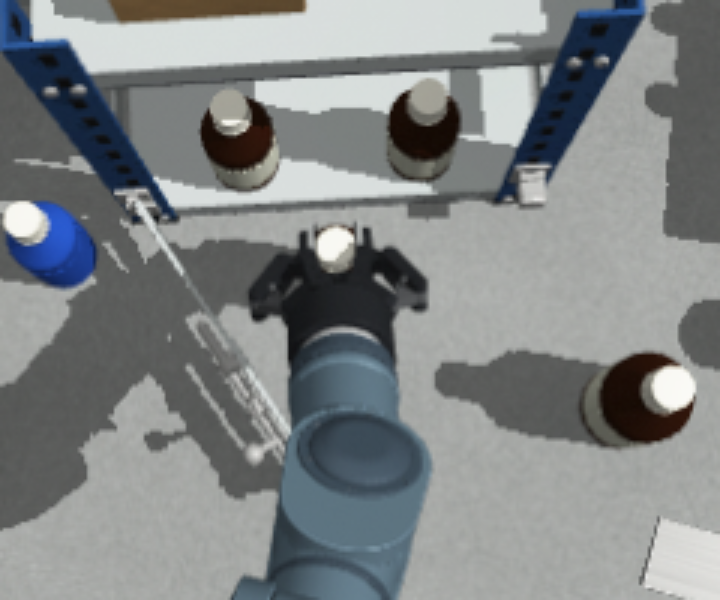

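The bottle is held upright with its cap at (335,245) in the crop. That is centred between the row caps at (232,108) and (428,100), so it lines up with the gap. Insert.

```bash
python3 -m inch '[-14,-0.4,14.3,0,0,0,1, -14,-0.4,14.3,0,0,0,1, -14,-0.4,14.3,0,0,0,1, -14,-0.4,14.3,0,0,0,1, -14,-0.4,14.3,0,0,0,1, -13,-0.4,14.2,0,0,0,1, 0,0,0,0,0,0,1, 0,0,0,0,0,0,1]'
python3 - <<'E'
from h import *
delta([.6845,.0148,.1714],None,True)
for n in('top','scene'):
    p,P=cloud(n,n+'5'); P=P.reshape(-1,3);C=p.reshape(-1,3).astype(int)
    m=(C.min(1)>110)&(P[:,2]>.175)&(P[:,2]<.20)&(P[:,0]>.65)&(P[:,0]<.73)
    for c in(.094,.015,-.065):
        Q=P[m&(abs(P[:,1]-c)<.025)]
        if len(Q)>5: print(n,c,len(Q),((Q.min(0)+Q.max(0))/2).round(4),np.median(Q,0).round(4),np.ptp(Q,0).round(3))
E
```

```text
t: 16.15
ee_pos: [0.7291, 0.0173, 0.1338]
orientation: [-180.0, 44.4, -175.5]
force: [-0.1, 0.1, -4.5]
gripper_width: 0.0296
grasp_force: 51.4
shift before turn [5.7 0.9 5.9] after turn [5.7 0.9 5.9] turn [0. 0. 0.] t 16.15 ee [0.7291 0.0173 0.1338] F [-0.1  0.1 -4.5] w 0.0296 q [ -7.7  11.4 -42.   -7.1   8.4  -8.7]
top 0.094 121 [0.6785 0.0944 0.1822] [0.6785 0.0944 0.1814] [0.029 0.029 0.008]
top 0.015 124 [0.6879 0.0148 0.185 ] [0.6844 0.0128 0.1897] [0.036 0.041 0.019]
top -0.065 120 [ 0.6913 -0.0659  0.1819] [ 0.6905 -0.0658  0.1819] [0.028 0.029 0.008]
scene 0.094 38 [0.6742 0.0925 0.1805] [0.6721 0.0919 0.181 ] [0.018 0.023 0.006]
scene 0.015 50 [0.6904 0.0147 0.1848] [0.6887 0.0123 0.1877] [0.021 0.034 0.012]
scene -0.065 52 [ 0.6951 -0.063   0.1804] [ 0.695  -0.0635  0.1804] [0.022 0.03  0.007]
```

```bash
python3 -m inch '[2.2,0.5,2.2,0,0,0,1, 1.5,0.5,1.5,0,0,0,1, 1,0,1,0,0,0,1, 0.7,0,0.7,0,0,0,1, 0,0,0,0,0,0,1]'
python3 -m inch '[0.4,0,0.5,0,0,0,1, 0.4,0,0.5,0,0,0,1, 0,0,0,0,0,0,1]'
```

```text
t: 16.88
ee_pos: [0.7295, 0.0183, 0.1258]
orientation: [-180.0, 44.4, -175.5]
force: [-1.0, 0.2, -2.1]
gripper_width: 0.03
grasp_force: 51.6
t: 17.25
ee_pos: [0.7304, 0.0184, 0.1258]
orientation: [-180.0, 44.5, -175.5]
force: [-2.3, 1.0, 5.7]
gripper_width: 0.0301
grasp_force: 52.0
```

```bash
python3 -m inch '[0,0,0,0,0,0,0.7, 0,0,0,0,0,0,0.55, 0,0,0,0,0,0,0.45, 0,0,0,0,0,0,0.4, 0,0,0,0,0,0,0.4, 0,0,0,0,0,0,0.4]'
python3 -m inch '[0,0,-15,0,0,0,0.4, 0,0,-30,0,0,0,0.4, 5,0,-35,0,0,0,0.4, 10,0,-35,0,0,0,0.4, 10,0,-35,0,0,0,0.4, 10,0,-35,0,0,0,0.4, 0,0,0,0,0,0,0.4]'
python3 - <<'E'
from h import *
delta([.5,0,.3],None,True)
for n in('top','scene'):
    p,P=cloud(n,n+'6'); P=P.reshape(-1,3);C=p.reshape(-1,3).astype(int)
    m=(C.min(1)>110)&(P[:,2]>.172)&(P[:,2]<.20)&(P[:,0]>.65)&(P[:,0]<.73)
    for c in(.094,.015,-.065):
        Q=P[m&(abs(P[:,1]-c)<.025)]
        if len(Q)>5: print(n,c,len(Q),((Q.min(0)+Q.max(0))/2).round(4),np.median(Q,0).round(4),np.ptp(Q,0).round(3))
E
```

```text
t: 18.0
ee_pos: [0.7291, 0.0182, 0.1239]
orientation: [-180.0, 44.3, -175.6]
force: [-0.2, 0.0, 0.6]
gripper_width: 0.0511
grasp_force: 0.0
t: 18.88
ee_pos: [0.5742, 0.0061, 0.2343]
orientation: [-179.9, 44.5, -175.5]
force: [0.6, 0.3, 0.2]
gripper_width: 0.0511
grasp_force: 0.0
shift before turn [  6.9  -0.5 -35.1] after turn [  6.9  -0.5 -35.1] turn [0. 0. 0.] t 18.88 ee [0.5742 0.0061 0.2343] F [0.6 0.3 0.2] w 0.0511 q [-13.2 -15.  -49.3  12.4  12.2 -12.8]
top 0.094 128 [0.6782 0.0944 0.179 ] [0.6777 0.0943 0.1814] [0.029 0.029 0.013]
top 0.015 124 [0.6841 0.0142 0.1804] [0.6839 0.0133 0.1816] [0.03  0.027 0.01 ]
top -0.065 122 [ 0.6912 -0.0658  0.1803] [ 0.6903 -0.0658  0.1818] [0.029 0.029 0.01 ]
scene 0.094 42 [0.6741 0.0931 0.1786] [0.6718 0.0937 0.1813] [0.019 0.023 0.011]
scene 0.015 87 [0.6859 0.0175 0.1787] [0.6845 0.0186 0.1799] [0.03  0.029 0.012]
scene -0.065 85 [ 0.6918 -0.0621  0.178 ] [ 0.6909 -0.0602  0.1803] [0.03  0.029 0.012]
```

```bash
cat >> h.py <<'E'
PSI=np.radians(4.5); XR=np.array([np.cos(PSI),np.sin(PSI),0]); YR=np.array([-np.sin(PSI),np.cos(PSI),0])
O=np.array([.6398,.0107,0]); HG=O-.006*XR+.172*YR
def gdir(a): return -np.sin(a)*XR-np.cos(a)*YR
def gout(a): return -np.cos(a)*XR+np.sin(a)*YR
def gp(a,s,out,z): return HG+s*gdir(a)+out*gout(a)+np.array([0,0,z])
E
python3 - <<'E'
from ik import *
import h,ik as I
h.HOLD=I.HOLD=.045
q0=None
for t in(45,55):
  for ph in(4,12):
    G=Gf(ph,t); prev=None
    for a,o in((1.04,.032),(.8,.017),(.5,.014),(.25,.012),(0,.010),(-.03,.008)):
        p=gp(a,.085,o,.092); q,c=ik(p,G); print(t,ph,a,p.round(4),round(c,4),q.round(0))
        if prev is not None: print('   rack-step tool mm',(G.T@(p-prev)*1000).round(1))
        prev=p
h.delta(gp(1.04,.085,.032,.26),Gf(4,45),True)
E
```

```text
45 4 1.04 [0.5323 0.1593 0.092 ] 0.5195 [ 15.   7. -58. -14.  -9.   9.]
45 4 0.8 [0.5514 0.1291 0.092 ] 0.4309 [  9.   7. -58. -15.  -4.   4.]
   rack-step tool mm [-12.  -31.4  12. ]
45 4 0.5 [0.5728 0.1099 0.092 ] 0.2272 [  6.   9. -58. -18.  -2.   1.]
   rack-step tool mm [-14.1 -20.7  14.1]
45 4 0.25 [0.594 0.1   0.092] 0.0593 [  4.  11. -58. -22.   0.  -0.]
   rack-step tool mm [-14.5 -11.3  14.5]
45 4 0 [0.617  0.0962 0.092 ] 0.0 [  3.  13. -58. -26.   1.  -1.]
   rack-step tool mm [-16.1  -5.4  16.1]
45 4 -0.03 [0.6216 0.0963 0.092 ] 0.0 [  3.  14. -57. -26.   1.  -1.]
   rack-step tool mm [-3.2 -0.2  3.2]
45 12 1.04 [0.5323 0.1593 0.092 ] 0.6907 [ 10.   6. -58. -12.   1.  -2.]
45 12 0.8 [0.5514 0.1291 0.092 ] 0.4988 [  4.   7. -58. -14.   5.  -6.]
   rack-step tool mm [ -8.8 -33.5   8.8]
45 12 0.5 [0.5728 0.1099 0.092 ] 0.2376 [  1.   8. -58. -17.   8.  -9.]
   rack-step tool mm [-11.9 -23.3  11.9]
45 12 0.25 [0.594 0.1   0.092] 0.055 [ -1.  11. -58. -22.   9. -10.]
   rack-step tool mm [-13.2 -14.1  13.2]
45 12 0 [0.617  0.0962 0.092 ] 0.0 [ -2.  13. -58. -25.  10. -10.]
   
[... 863 characters left out ...]
[  4.   7. -54.  -6.   4.  -6.]
   rack-step tool mm [-10.2 -33.5   7.1]
55 12 0.5 [0.5728 0.1099 0.092 ] 0.0 [  1.   8. -52.  -5.   6.  -9.]
   rack-step tool mm [-13.8 -23.3   9.7]
55 12 0.25 [0.594 0.1   0.092] 0.0 [  0.  10. -50.  -4.   7. -10.]
   rack-step tool mm [-15.3 -14.1  10.7]
55 12 0 [0.617  0.0962 0.092 ] 0.0 [ -0.  12. -47.  -3.   7. -10.]
   rack-step tool mm [-17.8  -8.5  12.5]
55 12 -0.03 [0.6216 0.0963 0.092 ] 0.0 [ -0.  13. -46.  -3.   7. -10.]
   rack-step tool mm [-3.7 -0.8  2.6]
shift before turn [  2.8 155.8   3.7] after turn [  3.7 155.8   3. ] turn [ 0.2 -0.5  0.3] t 18.98 ee [0.5754 0.0061 0.2329] F [-1.1  0.6  0.1] w 0.0513 q [-13.2 -14.7 -49.3  12.3  12.2 -12.8]
```

```bash
python3 -m inch '[1,52,1,0,0,0,1, 1,52,1,0,0,0,1, 1,52,1,0,0,0,1, 0,0,0,0,5.5,0,1, 0,0,0,0,5.5,0,1, 0,0,0,0,0,0,1]'
python3 - <<'E'
import h; h.HOLD=.045
h.delta(h.gp(1.04,.085,.032,.092),h.Gf(4,56),True)
E
```

```text
t: 19.73
ee_pos: [0.566, 0.1628, 0.2289]
orientation: [-180.0, 33.5, -175.5]
force: [0.4, -0.3, 0.1]
gripper_width: -0.0
grasp_force: 0.0
shift before turn [103.3  -1.1 140.5] after turn [104.6  -1.1 139.5] turn [ 0.3 -0.5  0.4] t 19.73 ee [0.566  0.1628 0.2289] F [ 0.4 -0.3  0.1] w -0.0 q [ 12.5  -5.9 -34.3  28.3  -4.4   6.7]
```

```bash
python3 -m inch '[26,0,35,0,0,0,1, 26,0,35,0,0,0,1, 26,0,35,0,0,0,1, 26,0,34,0,0,0,1, 0,0,0,0,0,0,1]'
python3 - <<'E'
import h; h.HOLD=.045
h.delta(h.gp(1.04,.085,.032,.092),None,True)
E
python3 -m inch '[-5,-11,3,0,0,0,1, -5,-10,3,0,0,0,1, -5,-10,3,0,0,0,1, -5,-7,4,0,0,0,1, -5,-7,4,0,0,0,1, -6,-7,4,0,0,0,1]'
python3 -m inch '[-6,-4,4,0,0,0,1, -6,-4,4,0,0,0,1, -6,-3,4,0,0,0,1, -6,-2,4,0,0,0,1]'
python3 - <<'E'
from h import *
import h; h.HOLD=.045
h.delta(h.gp(0,.085,.010,.092),None,True)
a,_=cloud('top','t7'); b,_=cloud('scene','s7')
cv2.imwrite('pics/m7.png',np.vstack([cv2.resize(a[90:290,170:430],(520,400)),]))
E
```

```text
t: 20.35
ee_pos: [0.5469, 0.1595, 0.0484]
orientation: [-179.9, 32.8, -175.5]
force: [-0.5, 0.3, -0.7]
gripper_width: 0.0002
grasp_force: 0.0
shift before turn [-11.3   0.9   0.5] after turn [-11.3   0.9   0.5] turn [0. 0. 0.] t 20.35 ee [0.5469 0.1595 0.0484] F [-0.5  0.3 -0.7] w 0.0002 q [ 12.7   6.  -54.   -2.5  -4.6   6.9]
t: 21.1
ee_pos: [0.5944, 0.1118, 0.0537]
orientation: [180.0, 33.3, -175.6]
force: [-1.7, 0.9, 0.3]
gripper_width: 0.0003
grasp_force: 0.9
t: 21.6
ee_pos: [0.624, 0.1012, 0.0533]
orientation: [-180.0, 33.3, -175.6]
force: [-2.8, 1.3, -0.7]
gripper_width: 0.0001
grasp_force: 0.8
shift before turn [-15.1  -4.5   8.6] after turn [-15.1  -4.5   8.6] turn [0. 0. 0.] t 21.6 ee [0.624  0.1012 0.0533] F [-2.8  1.3 -0.7] w 0.0001 q [  3.1  11.1 -47.   -1.4   0.7  -1.2]
```

View pics/m7.png

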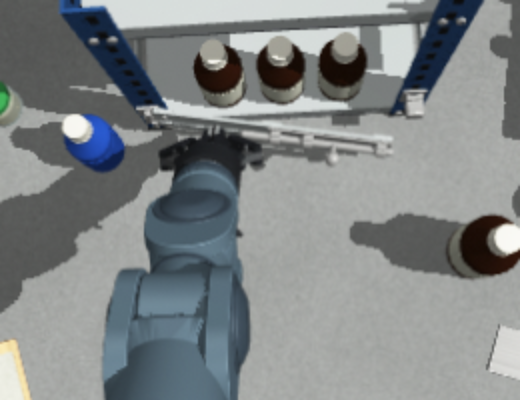

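The top crop shows the gate nearly shut, its free end at (388,147) and the keeper at (415,103). The three bottles stand in line at (212,55), (280,50) and (346,47). Keep pushing to the stop.

```bash
python3 -m inch '[-5,-2,3,0,0,0,1, -4,-1,3,0,0,0,1, -3,0,2,0,0,0,1, -2,0,1.3,0,0,0,1]'
python3 -m inch '[-2,0,1.3,0,0,0,1, -2,0,1.3,0,0,0,1, 0,0,0,0,0,0,1]'
```

```text
t: 22.2
ee_pos: [0.64, 0.0993, 0.0529]
orientation: [-179.9, 33.2, -175.6]
force: [-10.1, -1.8, 7.0]
gripper_width: 0.0003
grasp_force: 5.1
t: 22.58
ee_pos: [0.6399, 0.0995, 0.05]
orientation: [-179.9, 32.8, -175.6]
force: [-17.7, -2.3, 10.8]
gripper_width: 0.0
grasp_force: 8.8
```

```bash
python3 -m inch '[4,0,-3,0,0,0,1, 15,0,-30,0,0,0,1, 0,0,-50,0,0,0,1, -20,-40,-40,0,0,0,1, -20,-40,-40,0,0,0,1, 0,-40,0,0,0,0,0.4, 0,0,0,0,0,0,0.4]'
python3 - <<'E'
from h import *
for n in('top','scene'):
    p,P=cloud(n,n+'8'); Q=P.reshape(-1,3); q=Q-HG
    s=-(q@YR); o=-(q@XR); z=Q[:,2]
    m=(z>.110)&(z<.123)&(s>.03)&(s<.32)&(abs(o)<.06)
    print(n,'bar',[(round(k,2),int(((m)&(abs(s-k)<.012)).sum()),np.median(o[m&(abs(s-k)<.012)]).round(4)) for k in(.05,.1,.15,.2,.25,.3)])
    k=(z>.124)&(z<.14)&(s>.2)&(s<.32)&(o>.015)&(o<.06)
    if k.any(): print('knob',k.sum(),'s',s[k].min().round(4),s[k].max().round(4),'o',o[k].min().round(4),o[k].max().round(4),'z',z[k].max().round(4),Q[k].mean(0).round(4))
import h; h.HOLD=.060
h.delta(h.gp(0,.238,.0346,.125)-.09*h.Gf(4.5,45)[:,2],h.Gf(4.5,45),True)
from ik import *
import ik as I; I.HOLD=.060
for t in(45,50,55):
    for s in(.238,.29): q,c=ik(gp(0,s,.0346,.125),Gf(4.5,t)); print(t,s,round(c,4),q.round(0))
    q,c=ik(gp(0,.238,.0346,.125)-.09*Gf(4.5,t)[:,2],Gf(4.5,t)); print(t,'pre',round(c,4),q.round(0))
cv2.imwrite('pics/m8.png',np.hstack([cv2.resize(np.load('top8.npz')['p'][100:220,230:430],(400,240)),cv2.resize(np.load('scene8.npz')['p'][110:270,190:390],(400,320))[:240]]))
E
```

```text
t: 23.45
ee_pos: [0.5848, -0.0284, 0.2037]
orientation: [-179.9, 33.6, -175.8]
force: [-0.5, 0.5, -0.2]
gripper_width: 0.0358
grasp_force: 0.0
top bar [(0.05, 26, np.float64(0.0006)), (0.1, 48, np.float64(-0.0022)), (0.15, 61, np.float64(-0.0011)), (0.2, 72, np.float64(0.003)), (0.25, 60, np.float64(0.0016)), (0.3, 61, np.float64(0.0041))]
knob 37 s 0.2317 0.2473 o 0.0261 0.0433 z 0.1378 [ 0.6035 -0.0599  0.131 ]
scene bar [(0.05, 18, np.float64(-0.0011)), (0.1, 28, np.float64(-0.0022)), (0.15, 73, np.float64(-0.0275)), (0.2, 40, np.float64(0.002)), (0.25, 40, np.float64(-0.0014)), (0.3, 29, np.float64(0.0016))]
knob 27 s 0.2293 0.246 o 0.0266 0.0421 z 0.1359 [ 0.6042 -0.0563  0.1305]
shift before turn [ 32.3 -34.5  44.7] after turn [ 40.7 -34.5  37.2] turn [ -0.1 -11.6  -0.1] t 23.55 ee [ 0.5831 -0.0254  0.2013] F [ 0.5  0.3 -0. ] w 0.0502 q [-15.1  -5.4 -37.9  25.7  10.6 -16.5]
45 0.238 0.0 [-19.  10. -56. -18.  17. -17.]
45 0.29 0.0 [-26.  11. -53. -15.  21. -23.]
45 pre 0.0 [-24.  -5. -57.  -4.  19. -21.]
50 0.238 0.0 [-18.   9. -51.  -8.  14. -18.]
50 0.29 0.0 [-25.  11. -48.  -5.  18. -23.]
50 pre 0.0 [-22.  -4. -51.   6.  17. -21.]
55 0.238 0.0 [-17.  10. -45.   2.  12. -18.]
55 0.29 0.0 [-23.  11. -43.   4.  16. -24.]
55 pre 0.0 [-20.  -2. -44.  15.  14. -21.]
```

View pics/m8.png

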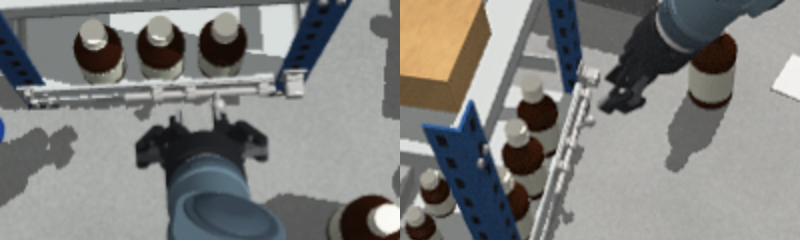

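The gate lies shut along the bay front. The knob at (217,103) in the left half is in front of the rods, with the fingers straddling its line. Measured knob s is 0.2388 m, out 0.0345 m.

```bash
python3 -m inch '[0,0,0,0,-6.5,0,0.4, 0,0,0,0,0,0,0.4]'
python3 - <<'E'
import h; h.HOLD=.060
h.delta(h.gp(0,.2388,.0346,.125)-.07*h.Gf(4.5,50)[:,2],None,True)
E
```

```text
t: 23.8
ee_pos: [0.5768, -0.0224, 0.1944]
orientation: [179.7, 39.2, -175.7]
force: [-1.8, 0.5, -0.3]
gripper_width: 0.0517
grasp_force: 0.0
shift before turn [ 25.5 -38.8  59.3] after turn [ 25.5 -38.8  59.3] turn [0. 0. 0.] t 23.8 ee [ 0.5768 -0.0224  0.1944] F [-1.8  0.5 -0.3] w 0.0517 q [-16.7  -9.1 -46.7  15.2  13.4 -16.6]
```

```bash
python3 -m inch '[13,-19.5,0,0,0,0,0.4, 13,-19.5,10,0,0,0,0.4, 0,0,25,0,0,0,0.4, 0,0,24,0,0,0,0.4, 0,0,0,0,0,0,0.4, 0,0,0,0,0,0,0.4]'
python3 - <<'E'
import h; h.HOLD=.060
from h import *
h.delta(h.gp(0,.2388,.0346,.125),None,True)
He=np.array(cams.camera_info('wrist')['hand_eye'])
p,P=cloud('wrist','w9'); f=np.load('w9.npz'); T=((f['P']-f['T'][:3,3])@f['T'][:3,:3])@He[:3,:3].T+He[:3,3]
q=P-HG; s=-(q@YR);o=-(q@XR);z=P[...,2]
m=(z>.126)&(z<.14)&(abs(s-.2388)<.02)&(o>.02)&(o<.05); print(m.sum())
if m.any(): print('knob',s[m].min(),s[m].max(),o[m].min(),o[m].max(),'tool',(T[m].min(0)*1000).round(1),(T[m].max(0)*1000).round(1),np.argwhere(m).mean(0))
E
```

```text
t: 24.55
ee_pos: [0.6047, -0.0624, 0.1404]
orientation: [-180.0, 39.9, -175.5]
force: [0.4, 0.2, -0.4]
gripper_width: 0.0515
grasp_force: 0.0
shift before turn [ 9.8  3.3 71.9] after turn [ 9.8  3.3 71.9] turn [0. 0. 0.] t 24.55 ee [ 0.6047 -0.0624  0.1404] F [ 0.4  0.2 -0.4] w 0.0515 q [-21.2  -0.9 -49.3   4.7  16.1 -20.3]
413
knob 0.22909514054817884 0.2461637355209411 0.0301784035393274 0.044147569795588405 tool [ 2.2 -4.1  2.6] [15.7 13.  11.7] [215.65375303 323.30024213]
```

View pics/w9.png

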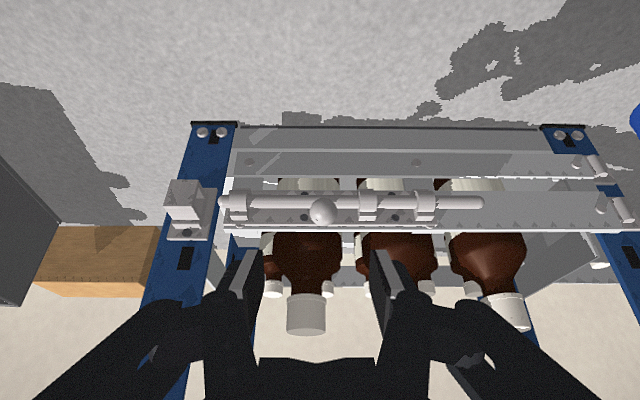

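The inverted wrist view shows the knob at (321,212), between the fingers, with the bolt tip at (222,200) beside the keeper at (185,205). Correct by x+10, y+4, then advance 70 and close.

```bash
python3 -m inch '[10,4,10,0,0,0,0.4, 0,0,25,0,0,0,0.4, 0,0,20,0,0,0,0.4, 0,0,12,0,0,0,0.4, 0,0,0,0,0,0,0.4, 0,0,0,0,0,0,0.4]' 25
python3 - <<'E'
import h; h.HOLD=.060
h.delta(h.gp(0,.2385,.0346,.125),None,True)
E
```

```text
t: 25.35
ee_pos: [0.6387, -0.0561, 0.0822]
orientation: [-180.0, 39.9, -175.5]
force: [0.5, 0.0, -0.2]
gripper_width: 0.0512
grasp_force: 0.0
shift before turn [-1.1 -0.   5.2] after turn [-1.1 -0.   5.2] turn [0. 0. 0.] t 25.35 ee [ 0.6387 -0.0561  0.0822] F [ 0.5  0.  -0.2] w 0.0512 q [-18.6   8.5 -50.7  -6.7  14.5 -18.1]
```

```bash
python3 -m inch '[-1,0,4,0,0,0,0.4, 0,0,0,0,0,0,0.4, 0,0,0,0,0,0,1, 0,0,0,0,0,0,1, 0,0,0,0,0,0,1, 0,0,0,0,0,0,1, 0,0,0,0,0,0,1]' 25
```

```text
t: 26.22
ee_pos: [0.6419, -0.0556, 0.0792]
orientation: [-180.0, 39.8, -175.6]
force: [-3.5, 1.1, 2.4]
gripper_width: 0.0156
grasp_force: 24.3
```

```bash
python3 -m inch '[0,-4,0,0,0,0,1, 0,-5,0,0,0,0,1, 0,-5,0,0,0,0,1, 0,-5,0,0,0,0,1]' 25
python3 -m inch '[0,-5,0,0,0,0,1, 0,-5,0,0,0,0,1, 0,-4,0,0,0,0,1, 0,-3,0,0,0,0,1]'
python3 -m inch '[0,-2,0,0,0,0,1, 0,-2,0,0,0,0,1, 0,0,0,0,0,0,1]'
```

```text
t: 26.72
ee_pos: [0.6434, -0.0751, 0.0791]
orientation: [-180.0, 39.8, -175.6]
force: [-4.6, 2.5, 3.4]
gripper_width: 0.0161
grasp_force: 24.5
t: 27.22
ee_pos: [0.6446, -0.0922, 0.079]
orientation: [-180.0, 39.8, -175.6]
force: [-4.8, 2.2, 4.8]
gripper_width: 0.0156
grasp_force: 24.5
t: 27.6
ee_pos: [0.6449, -0.0956, 0.0791]
orientation: [180.0, 39.8, -175.6]
force: [-5.2, 3.4, 5.4]
gripper_width: 0.0158
grasp_force: 24.5
```

```bash
python3 -m inch '[0,-1.5,0,0,0,0,1, 0,-1.5,0,0,0,0,1, 0,0,0,0,0,0,1]'
python3 -m inch '[0,-2,0,0,0,0,1, 0,-2,0,0,0,0,1, 0,0,0,0,0,0,1]'
python3 - <<'E'
from h import *
p,P=cloud('wrist','w10'); t,_=cloud('top','t10')
cv2.imwrite('pics/m10.png',np.hstack([cv2.resize(p,(480,300)),cv2.resize(t[100:220,280:408],(320,300))]))
E
```

```text
t: 27.98
ee_pos: [0.6449, -0.0954, 0.079]
orientation: [179.6, 39.9, -175.5]
force: [-4.4, 9.7, 6.3]
gripper_width: 0.0159
grasp_force: 24.8
t: 28.35
ee_pos: [0.6449, -0.0952, 0.0789]
orientation: [179.2, 40.0, -175.4]
force: [-5.5, 19.9, 8.9]
gripper_width: 0.0162
grasp_force: 25.4
```

View pics/m10.png

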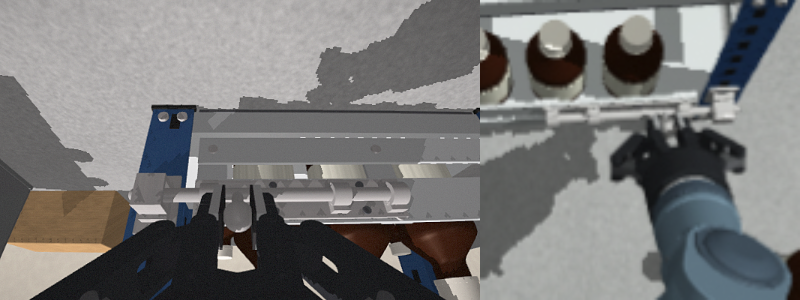

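The bolt met a hard stop after 40 mm of travel from about 3.5 mm; its rod passes into the keeper at (150,190). I'll release, back off and measure the knob.

```bash
python3 -m inch '[0,0,0,0,0,0,0.7, 0,0,0,0,0,0,0.5, 0,0,0,0,0,0,0.4, 0,0,0,0,0,0,0.4]'
python3 -m inch '[0,0,-12,0,0,0,0.4, 0,0,-20,0,0,0,0.4, 0,0,-30,0,0,0,0.4, -10,0,-30,0,0,0,0.4, 0,0,0,0,0,0,0.4, 0,0,0,0,0,0,0.4]'
python3 - <<'E'
from h import *
for n in('top','scene','wrist'):
    p,P=cloud(n,n+'11'); q=P-HG; s=-(q@YR);o=-(q@XR);z=P[...,2]
    m=(z>.127)&(z<.14)&(s>.2)&(s<.32)&(o>.022)&(o<.05)
    if m.any(): print(n,m.sum(),'s',s[m].min().round(4),s[m].max().round(4),'o',o[m].min().round(4),o[m].max().round(4),'z',z[m].max().round(4))
    b=(z>.112)&(z<.123)&(abs(o)<.012)
    print([(k,np.median(o[b&(abs(s-k)<.012)]).round(4)) for k in(.06,.1,.15,.2,.25,.3)])
cv2.imwrite('pics/m11.png',cv2.resize(p[100:260,100:500],(800,320)))
E
```

```text
t: 28.95
ee_pos: [0.6458, -0.1035, 0.0792]
orientation: [-179.9, 39.8, -175.6]
force: [-0.7, -0.1, 0.0]
gripper_width: 0.0515
grasp_force: 0.0
t: 29.7
ee_pos: [0.5943, -0.1067, 0.1561]
orientation: [-180.0, 39.9, -175.6]
force: [0.3, -0.2, -0.0]
gripper_width: 0.0514
grasp_force: 0.0
top 35 s 0.2719 0.2869 o 0.0293 0.0426 z 0.1387
[(0.06, np.float64(-0.0001)), (0.1, np.float64(0.0004)), (0.15, np.float64(0.0013)), (0.2, np.float64(0.0032)), (0.25, np.float64(0.0033)), (0.3, np.float64(0.0029))]
scene 19 s 0.2714 0.2842 o 0.0282 0.043 z 0.1358
[(0.06, np.float64(-0.0017)), (0.1, np.float64(-0.001)), (0.15, np.float64(-0.0004)), (0.2, np.float64(0.0026)), (0.25, np.float64(0.0012)), (0.3, np.float64(0.001))]
wrist 309 s 0.2699 0.2866 o 0.0313 0.0439 z 0.134
[(0.06, np.float64(0.0007)), (0.1, np.float64(0.0007)), (0.15, np.float64(0.0013)), (0.2, np.float64(0.0041)), (0.25, np.float64(0.0036)), (0.3, np.float64(0.004))]
```

View pics/m11.png

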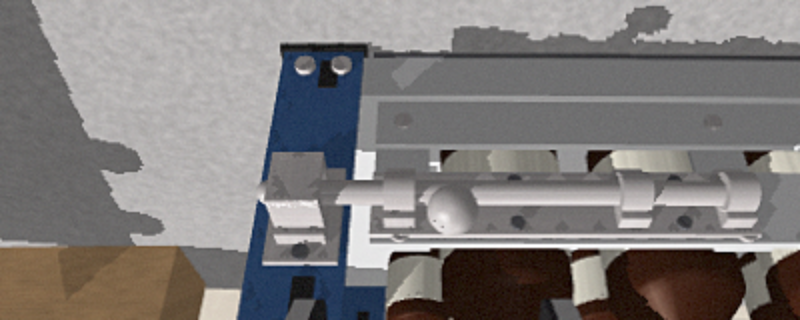

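The knob is at s≈0.2785±0.002 (home is 0.280) and the tip protrudes through the keeper at (265,190). To rule out a finger having met the guide, I'll push the knob again from behind with closed fingers.

```bash
python3 -m inch '[0,20,0,0,0,0,1, 0,10,0,0,0,0,1, 0,0,0,0,0,0,1, 0,0,0,0,0,0,1]'
python3 - <<'E'
import h; h.HOLD=.060
h.delta(h.gp(0,.2475,.0346,.125),None,True)
E
```

```text
t: 30.35
ee_pos: [0.5923, -0.0769, 0.156]
orientation: [-180.0, 39.8, -175.5]
force: [0.7, 0.7, 0.7]
gripper_width: -0.0
grasp_force: 0.0
shift before turn [ 9.4  8.1 92.5] after turn [ 9.4  8.1 92.5] turn [0. 0. 0.] t 30.35 ee [ 0.5923 -0.0769  0.156 ] F [0.7 0.7 0.7] w -0.0 q [-23.9  -3.3 -48.5   8.5  17.7 -22.5]
```

```bash
python3 -m inch '[9,8,20,0,0,0,1, 0,0,25,0,0,0,1, 0,0,25,0,0,0,1, 0,0,16,0,0,0,1, 0,0,0,0,0,0,1]'
python3 -m inch '[0,-4,0,0,0,0,1, 0,-3,0,0,0,0,1, 0,-2,0,0,0,0,1, 0,-2,0,0,0,0,1]'
python3 - <<'E'
import h; h.HOLD=.060
h.delta(h.gp(0,.280-.022,.0346,.125),None,True)
E
```

```text
t: 30.98
ee_pos: [0.6395, -0.0652, 0.0831]
orientation: [180.0, 39.7, -175.6]
force: [-0.2, 0.2, 0.8]
gripper_width: 0.0
grasp_force: 0.0
t: 31.48
ee_pos: [0.6406, -0.0736, 0.0851]
orientation: [179.7, 40.0, -175.5]
force: [-1.5, 10.2, 3.8]
gripper_width: 0.0001
grasp_force: 4.7
shift before turn [ 1.1 -1.7  7.1] after turn [ 1.1 -1.7  7.1] turn [0. 0. 0.] t 31.48 ee [ 0.6406 -0.0736  0.0851] F [-1.5 10.2  3.8] w 0.0001 q [-21.1   8.8 -49.6  -5.3  16.3 -20.2]
```

```bash
python3 -m inch '[0,-2,0,0,0,0,1, 0,-2,0,0,0,0,1, 0,0,0,0,0,0,1]'
python3 -m inch '[0,5,0,0,0,0,1, 0,6,-12,0,0,0,1, 0,0,-30,0,0,0,1, 0,0,-40,0,0,0,1, -15,0,-40,0,0,0,1, -15,0,-30,0,0,0,1, 0,0,0,0,0,0,1]'
python3 - <<'E'
from h import *
for n in('top','scene'):
    p,P=cloud(n,n+'12'); q=P-HG; s=-(q@YR);o=-(q@XR);z=P[...,2]
    m=(z>.127)&(z<.14)&(s>.2)&(s<.32)&(o>.022)&(o<.05)
    if m.any(): print(n,m.sum(),'s',s[m].min().round(4),s[m].max().round(4))
cv2.imwrite('pics/m12.png',np.hstack([cv2.resize(np.load('top12.npz')['p'][80:280,140:500],(540,300)),cv2.resize(p[60:300,160:400],(260,300))]))
E
```

```text
t: 31.85
ee_pos: [0.6406, -0.0735, 0.0851]
orientation: [179.3, 40.0, -175.4]
force: [-3.0, 15.6, 5.8]
gripper_width: -0.0001
grasp_force: 7.9
t: 32.72
ee_pos: [0.5673, -0.0763, 0.2254]
orientation: [-179.6, 40.2, -175.4]
force: [1.6, -0.2, -0.4]
gripper_width: -0.0003
grasp_force: 0.0
top 37 s 0.2715 0.2874
scene 18 s 0.2704 0.2849
```

View pics/m12.png

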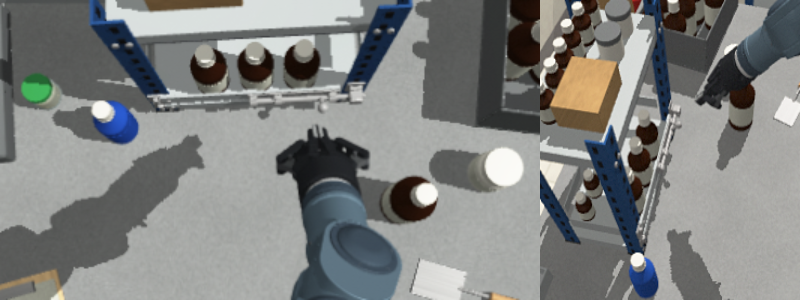

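The stop is confirmed from behind: 15.6 N and no further travel. The gate is shut and the bolt is in the keeper at (355,92). Three bottles stand in line, the bystanders are in place and the arm is clear. Handing in.

```bash
python3 -c "
from cell import job; print(job.finish_job())"
```

```text
the job is handed in; nothing more can be done
None
```

The amber bottle stands upright in the gap on the lower shelf, the gate is shut, and the bolt is home against its stop in the keeper; the job is handed in (arm clock about 33 s), with no verdict returned.

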